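# Fit the outlet pipe to the air filter

### The arm

A 6-joint arm with a two-finger parallel gripper is mounted at the origin on the work surface. World frame = base frame: x ahead of the robot, y to its left, z up, the work surface at z = 0. Lengths are in m, angles in rad, forces in N, time in s.
With the tool pointing down it reaches from about 0.4 to 0.825 m from the base axis. Payload 7 kg.
Tool frame: the origin (TCP) lies midway between the tips of the shut fingers; the grasp point (between the pads) lies 19 mm behind it; y points along the fingers, z is the direction in which the jaws open and shut, and the axes are right-handed (so a half turn about y gives the same grasp; the last joint's range is limited). The gripper opens to 88 mm and grips with 3 to 60 N. Pads are 19 mm wide; open, the fingers measure 130 mm over their backs; the gripper's body (78 mm by 193 mm) begins 47 mm behind the grasp point.
Start: joints at [-0.913, 0.359, 0.012, 0, -1.224, -0.288], TCP at [0.244, -0.629, 0.227] pointing down, gripper open.
Joint ranges: [-3.07, 3.07], [-1.43, 2.12], [-1.02, 1.25], [-3.03, 1.67], [-3.05, -0], [-3.03, 3.03]. Speed limits (rad/s): [2.39, 2.39, 3.01, 3.14, 3.14, 3.14].

### API

Orientations are given as [roll, pitch, yaw] about the fixed x, y, z axes, in that order (R = Rz(yaw) Ry(pitch) Rx(roll)).
In Python, from station import arm gives the robot as it stands.
- The arm moves only by the tool move_arm, never from a script. Its argument "deltas" is a list of rows, each an object with "dp": the shift along the tool's x, y, z in mm, a list of three; "rotation": the turn, a rotation vector about the tool's x, y, z in degrees, a list of three. A call has 1 to 5 rows; each row shifts and turns the pose as measured when the row begins, along the tool's axes as they then stand; what a row does not reach is not made up. A row lasts 1/12 s, in which the tool goes at most 41.7 mm and 7.16 degrees, less where a joint would pass 70% of its speed; a pose out of reach is approached as far as the arm can. A call is refused whole if a number of a shift passes 41.7 or a number of a turn 7.16, either way. A call with a gripper value outside its range is refused whole. "jaw" is the closure in counts, from 0 (fully open) to 255 (shut), set as the call begins (left out, the last holds). The fingers move at their own pace and stop on an object; "squeeze" is the grip in N (left out, the last holds). Time passes only in rows, so rows that do not move let the fingers close. It gives the time, the measured TCP pose, the force and the opening at its end, in the units of the state.
- arm.get_state(): the state, without advancing time (a new reading comes with each control period).
- arm.grab_frame(name): name is "side" or "top" or "wrist"; returns a dict with "pixels" (384x512x3 uint8, red, green, blue), "z_map" (384x512 float32, m along the optical axis (not along the pixel's ray), 0 where there is no reading), "fx", "fy", "cx", "cy" (pixels), "cam_to_world" (4x4, takes a point from camera to world coordinates); the wrist camera has in their place "mount" (4x4, takes a point from camera to tool coordinates, whose origin is the TCP and whose axes are the tool frame's). Camera axes: x right, y down, z forward; pixel columns grow to the right and rows downward; lengths in m; the calibration is good to about 2 mm. The wrist camera is an equidistant fisheye: a pixel r from the principal point sees the ray r / f radians off the axis. A picture is of the moment at which its call begins: read the wrist's pose just before it.
- arm.job_done(): hands the job in, once; it reports no verdict.
The state is a dict: "t": time; "q": joint angles; "qd": joint speeds; "joint_efforts": joint torques, N m; "eef_pos": TCP position; "ee_rot": TCP orientation; "force": force on the tool from outside, world axes, zero at the start; "moment": the same for the moment, N m; "width": finger opening in m.
Only numpy, scipy, OpenCV 4.12 (cv2) and the standard library are available. Lean on these libraries where they do the work, as an engineer would, in place of code of your own. Each camera call takes 0.05 s, during which the arm holds its last target.

### The job

Turn the two turn buttons on the air filter's sloping face aside, lift the freed cover panel out and lay it flat on the bench, handle up. Then take the longer pipe from the rack and push it, bevelled end first, into the push-fit socket behind the panel, past the seal until you feel it press firmly on the bottom, without ramming it, and let go. Leave the shorter pipe in the rack and the other things where they are.

Things in the scene. Friction and masses are not known exactly. Their poses are not given: they have to be found in the camera images.
- filter_box: Grey filter housing, 260 x 240 mm, fixed. Origin under its middle on the bench; z up, x level to its high back, y to its left. Its face, turned to the robot's right, slopes 0.55 rad from level; outward normal (-0.523, 0, 0.853), up the slope (0.853, 0, 0.523). Face middle (ledge under the panel) at (0, 0, 125 mm); face 190 mm up the slope, 220 across; frame strip 8 mm above the ledge.
- port_mouth (a point): Mouth of the push-fit socket, a black 54 mm square block behind the panel, 6 mm below the ledge. z: socket axis, out along the face's normal; x up the slope, y left. Round bore, 21.8 mm diameter. A sprung seal 14 to 26 mm down resists the pipe with about 5 to 15 N, then grips it; that is not the bottom. The rigid bottom lies 44 to 56 mm below the mouth, different every time.
- stop: The hidden rigid bottom of the bore, a disc; origin in the middle of the surface where the pipe's end must come to rest, on the axis of port_mouth, z out of the bore. Out of sight; to be felt.
- button_left (a joint): Turn button at the face's left edge (+y of filter_box): steel bar 60 x 13 mm, from 1 to 17 mm above the frame strip, pivoting at its middle about the face's normal; stays where left. 0: bar level across the face, overlapping the panel by 11 mm; positive: anticlockwise looking at the face. Turns 1.6 rad either way; clear of the panel beyond 1.15 rad either way.
- button_right (a joint): The same at the face's right edge (-y of filter_box).
- button_left_grip (a point): On the left button's pivot, half-way up the bar (9 mm above the frame strip), 75 mm left of the face's middle. z along the face's normal; the bar lies along this point's y.
- button_right_grip (a point): The same for the right button, 75 mm right of the face's middle.
- panel_grip (a point): Middle of the black upright grip on the cover panel: 56 mm long (along this point's x, up the slope at the start), 14 mm thick, 32 mm high, on a grey plate 120 x 112 x 6 mm, 0.18 to 0.35 kg, in a frame opening 124 x 116 mm. Point is 16 mm above the plate's upper face; z normal to the plate.
- panel: The same cover panel; origin in the middle of the plate's underside, z normal to the plate on the grip's side.
- long_pipe_mid (a point): Middle of the longer aluminium pipe, 165 mm long, 20 mm diameter, 0.1 kg; z along it to its plain end. Stands upright, bevelled end down, 35 mm deep in a wooden rack with two holes 90 mm apart (rack top 45 mm above the bench); either pipe may be in either hole.
- long_pipe_tip (a point): Centre of the bevelled end of the longer pipe (bevel 6 mm long, to 15.6 mm diameter), 82.5 mm from its middle.
- long_pipe: The longer pipe; origin at its bevelled end, z towards its plain end.
- short_pipe_mid (a point): Middle of the shorter pipe, 105 mm long, otherwise alike, standing in the other hole of the rack. To be left there.
- oil: Plastic oil bottle, 64 mm diameter, 190 mm high, standing; origin under its base.
- wrench: Steel wrench 175 mm long lying on the bench; origin under its middle.
- rack: The wooden pipe rack, 150 (x) x 70 (y) x 45 mm, fixed; origin under its middle; holes at x = -45 and +45 mm.

How it is judged:
On the way, in this order (a step that is already met when the one before it is completed fails the run):
1. both turn buttons are turned clear of the panel ((value of joint button_left above 1.15 rad or value of joint button_left below -1.15 rad) and (value of joint button_right above 1.15 rad or value of joint button_right below -1.15 rad)), for 0.1 s.
2. the panel lies flat on the bench, handle up (height (world z) of panel below 0.012 m and angle between panel's own z axis and vertical below 0.1 rad and contact force between the fingers and panel below 0.1 N), for 0.2 s.
3. the longer pipe is pressed firmly on the bottom of the socket (distance between long_pipe_tip and stop below 0.003 m and angle between the z axis of long_pipe and the z axis of port_mouth, either way round below 0.1 rad and contact force between long_pipe and stop above 5 N), for 0.1 s.
At the end, for the whole second after the job is handed in: Longer pipe's bevelled end within 3 mm of the bore's bottom, in line within 0.1 rad, at rest; panel flat on the bench (0.1 rad, underside within 12 mm), handle up, at rest; shorter pipe within 20 mm, bottle and wrench within 30 mm of their starts (distance between long_pipe_tip and stop below 0.003 m and angle between the z axis of long_pipe and the z axis of port_mouth, either way round below 0.1 rad and linear speed of each of long_pipe, panel below 0.01 m/s and height (world z) of panel below 0.012 m and angle between panel's own z axis and vertical below 0.1 rad and distance of short_pipe_mid from where it was at the start of the episode below 0.02 m and distance of each of oil, wrench from where it was at the start of the episode below 0.03 m); the robot touches nothing.
It fails at once if the pipe is rammed against the filter (over 60 N) (contact force between long_pipe and filter_box above 60 N).
It fails at once if the shorter pipe is pulled out or knocked (distance of short_pipe_mid from where it was at the start of the episode above 0.03 m).
It fails at once if the oil bottle or the wrench is knocked aside (distance of any of oil, wrench from where it was at the start of the episode above 0.05 m).
It also fails if it takes over 72 s, if anything falls off the work surface, if the arm or the gripper's body presses on something with over 40 N, if the wrist force passes 120 N, or if a joint passes its speed limit or range.

## Working session

There is one attempt and no reset: what is moved stays moved. The work goes in short steps, Python scripts to look and compute and a tool call to move; the robot and the scene stay as the last step left them, time stands still between calls to the robot, and variables do not carry over. Pictures are saved under pics/ and viewed, and the job is handed in when it is done.

Besides the shell and the picture viewer there is one more tool, called after "Emit:" by a JSON object that holds its "api" and its "payload", one argument or row to a line. move_arm: Moves the arm, as the interface text tells. Its arguments: {"type":"object","properties":{"deltas":{"type":"array","items":{"type":"object","properties":{"dp":{"type":"array","items":{"type":"number"}},"rotation":{"type":"array","items":{"type":"number"}}}}},"jaw":{"type":"number"},"squeeze":{"type":"number"}},"required":["deltas"]}

```bash
ls; mkdir -p pics; cat > h.py <<'E'
import numpy as np, cv2
from station import arm
from scipy.spatial.transform import Rotation as R
def st():
    s=arm.get_state(); return s
E
python3 - <<'E'
from h import *
s=arm.get_state(); print({k:np.round(v,3) for k,v in s.items()})
for n in ["side","top"]:
    f=arm.grab_frame(n); np.savez(n+'0.npz',**f)
    cv2.imwrite(f'pics/{n}0.png',cv2.resize(f['pixels'][:,:,::-1],(800,600),interpolation=cv2.INTER_CUBIC))
    print(n,f['fx'],f['fy'],f['cx'],f['cy'],np.round(f['cam_to_world'],3))
E
```

```text
pics
{'t': np.float64(0.0), 'q': array([-0.913,  0.359,  0.011, -0.   , -1.224, -0.288]), 'qd': array([-0.003,  0.001, -0.001,  0.   , -0.001, -0.   ]), 'joint_efforts': array([-0.0000e+00, -5.8271e+01,  2.9304e+01,  6.9970e+00,  7.0000e-03,
       -0.0000e+00]), 'eef_pos': array([ 0.244, -0.629,  0.226]), 'ee_rot': array([-1.569,  0.   ,  0.37 ]), 'force': array([ 0.143, -0.574,  0.492]), 'moment': array([0.011, 0.042, 0.033]), 'width': np.float64(0.088)}
side 357.11488695792343 357.11488695792343 255.60116639115336 189.2936960943703 [[-0.995 -0.073  0.063  0.495]
 [-0.096  0.709 -0.699  0.599]
 [ 0.006 -0.702 -0.712  0.716]
 [ 0.     0.     0.     1.   ]]
top 425.3479083382098 425.3479083382098 257.95441652085975 194.14493053182625 [[-2.70e-02 -9.99e-01  4.30e-02  4.82e-01]
 [-1.00e+00  2.80e-02  9.00e-03 -1.00e-03]
 [-1.00e-02 -4.20e-02 -9.99e-01  1.25e+00]
 [ 0.00e+00  0.00e+00  0.00e+00  1.00e+00]]
```

View pics/side0.png

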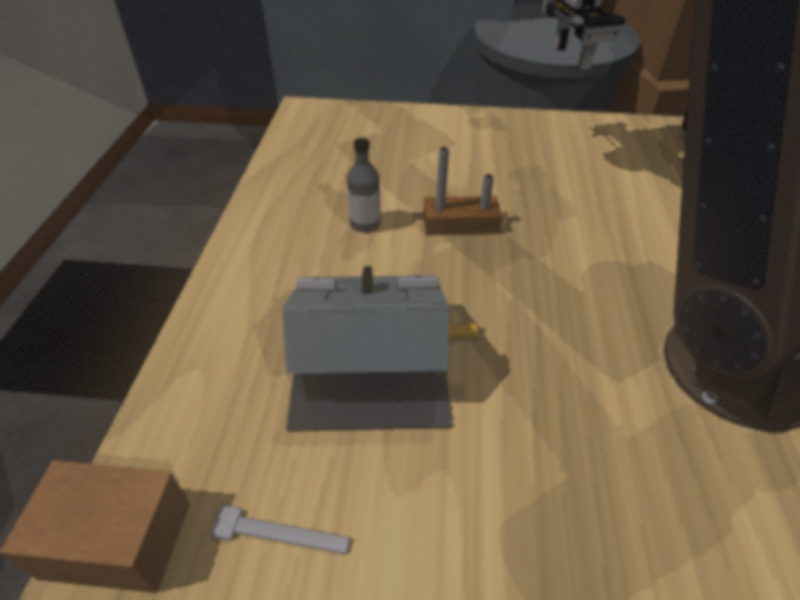

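View pics/top0.png

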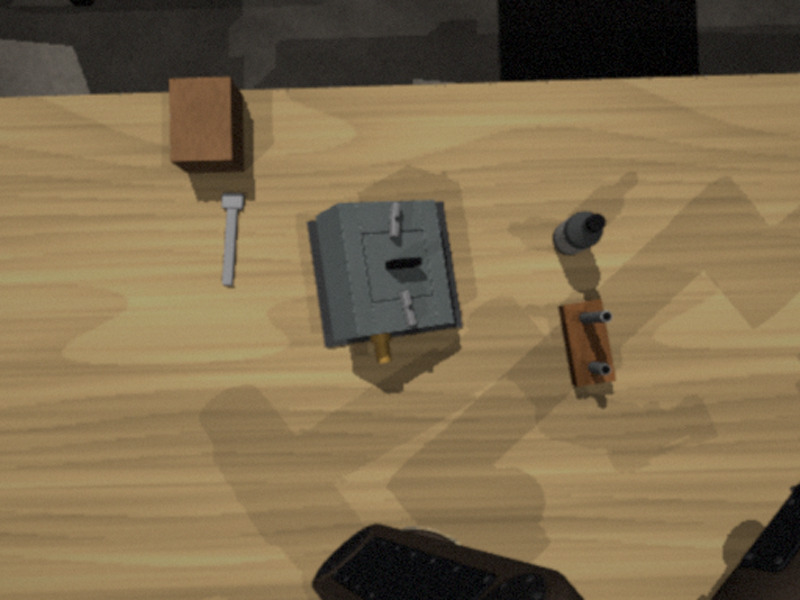

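```bash
cat >> h.py <<'E'
def cloud(f):
    z=f['z_map']; v,u=np.mgrid[:384,:512]
    P=np.stack([(u-f['cx'])/f['fx']*z,(v-f['cy'])/f['fy']*z,z],-1)
    T=f['cam_to_world']; return P@T[:3,:3].T+T[:3,3]
E
python3 - <<'E'
from h import *
f=dict(np.load('top0.npz')); W=cloud(f)
def crop(f,u0,u1,v0,v1,k,name):
    c=f['pixels'][v0:v1,u0:u1,::-1]; cv2.imwrite(name,cv2.resize(c,None,fx=k,fy=k,interpolation=cv2.INTER_CUBIC))
crop(f,190,305,115,240,5,'pics/topbox.png')
crop(f,345,405,130,255,5,'pics/toprack.png')
g=dict(np.load('side0.npz'))
crop(g,170,330,80,280,3,'pics/sidebox.png')
# bench
print('bench',W[300,100],W[250,100])
for u in range(195,305,6):
    print(u,[int(round(1000*x)) for x in W[120:236:8,u,2]])
E
```

```text
bench [0.23809048 0.48033704 0.00071827] [ 0.3833538   0.47939298 -0.00113891]
195 [2, 1, 2, 4, 7, 4, 2, 1, 2, -2, 1, -1, -3, 2, 2]
201 [1, -5, 0, 7, 9, 9, 10, 4, 2, 4, 0, 3, 3, 1, -2]
207 [-1, 0, 135, 129, 117, 116, 113, 107, 10, 5, 9, 7, 8, 6, 4]
213 [3, -1, 163, 160, 157, 147, 144, 130, 129, 124, 117, 113, 102, 2, 1]
219 [5, -2, 174, 179, 181, 179, 173, 164, 158, 156, 149, 137, 137, 3, 1]
225 [4, 2, 169, 174, 179, 179, 175, 178, 182, 182, 175, 171, 163, 4, 5]
231 [1, -1, 161, 164, 161, 166, 169, 169, 172, 172, 174, 180, 10, -4, 3]
237 [4, 1, 153, 152, 152, 156, 157, 161, 164, 159, 162, 166, 100, 1, 3]
243 [0, 0, 145, 141, 150, 144, 148, 152, 151, 153, 159, 157, 108, 106, 99]
249 [1, 0, 138, 142, 135, 134, 163, 140, 142, 140, 151, 147, 93, 3, 1]
255 [-1, 0, 144, 122, 125, 127, 167, 128, 134, 137, 140, 142, -3, 5, 1]
261 [2, 1, 117, 116, 113, 109, 160, 122, 123, 145, 150, 142, -3, 5, 3]
267 [0, -1, 104, 104, 104, 108, 145, 112, 113, 118, 122, 123, 2, -1, 1]
273 [2, 88, 88, 92, 100, 97, 98, 101, 100, 106, 108, 109, 2, -2, -2]
279 [2, -1, 7, 81, 84, 86, 89, 94, 98, 97, 100, 13, 0, 3, -1]
285 [1, 2, 0, 1250, 11, 9, 4, 8, 86, 85, 90, 6, -1, -1, -2]
291 [-2, 3, 0, 3, 2, 2, 2, 0, 10, 8, 8, 9, 0, 0, 0]
297 [0, -3, 1, 3, -2, 1, -5, 1, -1, -1, 3, 3, 0, 3, 0]
303 [-1, 1, 0, -1, 4, 1, -2, 2, 4, -2, 0, 0, 3, 1, -4]
```

View pics/topbox.png

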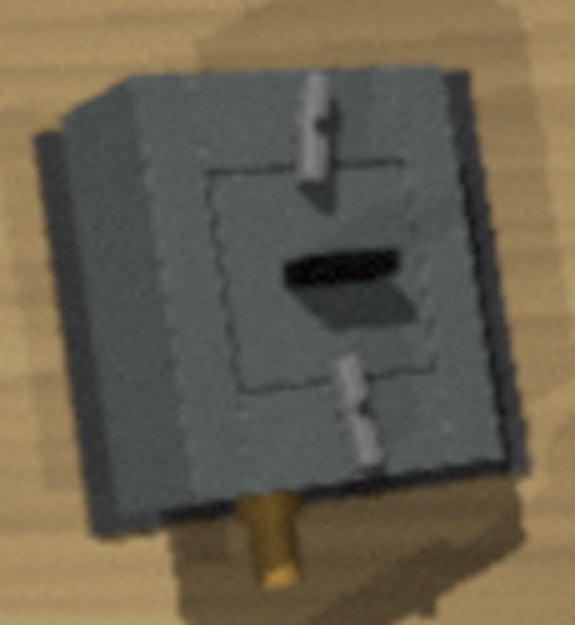

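View pics/toprack.png

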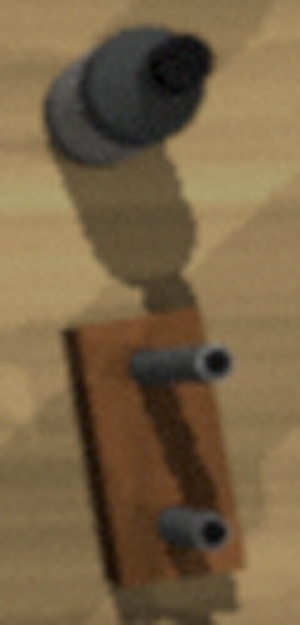

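View pics/sidebox.png

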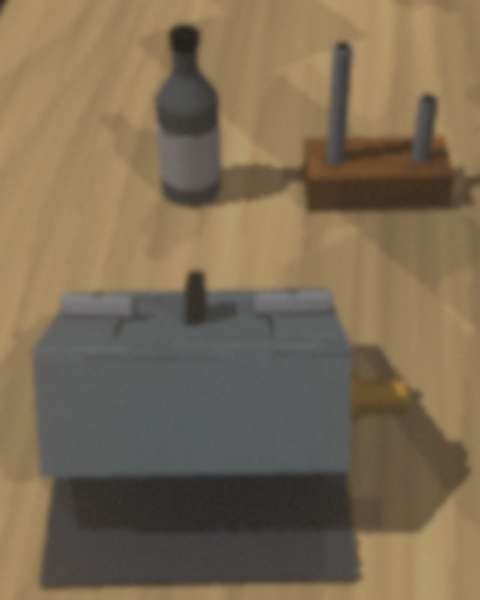

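```bash
python3 - <<'E'
from h import *
f=dict(np.load('top0.npz')); W=cloud(f)
rng=np.random.default_rng(0)
reg=W[128:215,222:285].reshape(-1,3)
reg=reg[(reg[:,2]>.06)&(reg[:,2]<.2)]
best=None
for i in range(500):
    a=reg[rng.choice(len(reg),3,False)]
    n=np.cross(a[1]-a[0],a[2]-a[0]); n/=np.linalg.norm(n)+1e-12
    d=abs((reg-a[0])@n)<.004
    if best is None or d.sum()>best.sum(): best=d
for _ in range(5):
    p=reg[best]; c=p.mean(0); n=np.linalg.svd(p-c,full_matrices=False)[2][2]; n*=np.sign(n[2])
    best=abs((reg-c)@n)<.004
print(best.sum(),len(reg),'n',n,'slope',np.arccos(n[2]),'yaw of box x',np.arctan2(-n[1],-n[0]))
# face plane points from rays
def ray(f,u,v):
    T=f['cam_to_world']; d=T[:3,:3]@np.array([(u-f['cx'])/f['fx'],(v-f['cy'])/f['fy'],1]); return T[:3,3],d
def onplane(u,v,off=0):
    o,d=ray(f,u,v); t=((c+n*off-o)@n)/(d@n); return o+t*d
# crop pixel->image
P={'piv_far':(318,127),'piv_near':(356,407),'panTL':(208,172),'panTR':(405,162),'panBL':(240,392),'panBR':(437,368),
 'faceTL':(132,78),'faceTR':(442,68),'faceBL':(192,500),'faceBR':(503,462)}
for k,(x,y) in P.items():
    u=190+(x+.5)/5-.5; v=115+(y+.5)/5-.5
    off=.017 if 'piv' in k else 0
    print(k,np.round(onplane(u,v,off),4))
E
```

```text
4239 5074 n [ 0.06481902 -0.52101396  0.8510834 ] slope 0.5527509771165142 yaw of box x 1.6945697436529976
piv_far [0.6705 0.0178 0.1462]
piv_near [0.5235 0.002  0.1477]
panTL [0.646  0.0747 0.163 ]
panTR [ 0.658  -0.0282  0.099 ]
panBL [0.5322 0.0611 0.1633]
panBR [ 0.5453 -0.0424  0.0989]
faceTL [0.6922 0.1108 0.1815]
faceTR [ 0.7125 -0.0506  0.0812]
faceBL [0.4777 0.0855 0.1823]
faceBR [ 0.4936 -0.0777  0.0812]
```

```bash
python3 - <<'E'
from h import *
f=dict(np.load('top0.npz')); W=cloud(f); g=dict(np.load('side0.npz'))
def ray(f,u,v):
    T=f['cam_to_world']; d=T[:3,:3]@np.array([(u-f['cx'])/f['fx'],(v-f['cy'])/f['fy'],1]); return T[:3,3],d/np.linalg.norm(d)
def tri(a,b):
    (o1,d1),(o2,d2)=ray(f,*a),ray(g,*b)
    t=np.linalg.lstsq(np.c_[d1,-d2],o2-o1,rcond=None)[0]
    p,q=o1+t[0]*d1,o2+t[1]*d2; return (p+q)/2,np.linalg.norm(p-q)
def at(f,u,v,z):
    o,d=ray(f,u,v); return o+d*(z-o[2])/d[2]
tc=lambda x,y:(345+(x+.5)/5-.5,130+(y+.5)/5-.5)
sc=lambda x,y:(170+(x+.5)/3-.5,80+(y+.5)/3-.5)
print('long top',tri(tc(215,362),sc(343,46)),at(f,*tc(215,362),.175))
print('short top',tri(tc(210,532),sc(428,99)),at(f,*tc(210,532),.115))
for p in [(65,330),(200,308),(118,585),(243,568)]: print('rackcorner',at(f,*tc(*p),.045))
print('bottle top',tri(tc(182,62),sc(184,33)))
fu=lambda x,y:(x/1.5625-.18,y/1.5625-.18)
print('wrench',at(f,*fu(233,200),.005),at(f,*fu(228,283),.005))
print('brown',at(f,*fu(170,162),.05),at(f,*fu(240,165),.0))
E
```

```text
long top (array([ 0.49832941, -0.31659761,  0.17702721]), np.float64(0.00032643790717714775)) [ 0.49852466 -0.31719551  0.175     ]
short top (array([ 0.40971886, -0.32823122,  0.1162564 ]), np.float64(0.00045865011140112385)) [ 0.40940974 -0.32858251  0.115     ]
rackcorner [ 0.52099427 -0.27154993  0.045     ]
rackcorner [ 0.53134221 -0.34817795  0.045     ]
rackcorner [ 0.37661958 -0.29598052  0.045     ]
rackcorner [ 0.38429262 -0.36647631  0.045     ]
bottle top (array([ 0.64886054, -0.30242535,  0.18968091]), np.float64(0.00020411791423807188))
wrench [0.73982057 0.32763245 0.005     ] [0.58259626 0.33963807 0.005     ]
brown [0.80398214 0.43025566 0.05      ] [0.80764306 0.31449078 0.        ]
```

```bash
cat >> h.py <<'E'
yaw=1.69; bx=np.array([np.cos(yaw),np.sin(yaw),0]); by=np.array([-np.sin(yaw),np.cos(yaw),0]); ez=np.array([0,0,1.])
n=-np.sin(.55)*bx+np.cos(.55)*ez; us=np.cos(.55)*bx+np.sin(.55)*ez
C=np.array([.5955,.018,.132])
def toolR(y,zdir):
    y=y/np.linalg.norm(y); z=zdir-(zdir@y)*y; z/=np.linalg.norm(z); return np.c_[np.cross(y,z),y,z]
RB=toolR(-n,us)      # buttons
def cur():
    s=arm.get_state(); return np.array(s['eef_pos']),R.from_euler('xyz',s['ee_rot']).as_matrix(),s
def plan(p,Rt,N=None,s=None):
    """rows in tool axes; prints deltas, constant world velocity"""
    p0,R0,s=cur()
    rv=R.from_matrix(R0.T@Rt).as_rotvec(); a=np.degrees(np.linalg.norm(rv)); d=np.linalg.norm(p-p0)*1000
    if N is None: N=max(1,int(np.ceil(max(a/6.8,d/38))))
    print('t',round(float(s['t']),2),'dist mm',round(d,1),'ang',round(a,1),'N',N,'F',np.round(s['force'],1),'w',round(float(s['width']),4))
    rs=np.degrees(rv)/N; out=[]
    for i in range(N):
        Ri=R0@R.from_rotvec(rv*i/N).as_matrix(); out.append('{"dp":%s,"rotation":%s}'%(list(map(float,np.round(Ri.T@(p-p0)*1000/N,1))),list(map(float,np.round(rs,2)))))
    for i in range(0,N,5): print('['+','.join(out[i:i+5])+']')
E
python3 - <<'E'
from h import *
plan(C+.075*by+.10*n,RB)
E
```

```text
t 0.1 dist mm 651.2 ang 34.5 N 18 F [ 0.2 -0.2 -0.5] w 0.0877
[{"dp":[26.5, 0.5, 24.7],"rotation":[1.74, 0.78, -0.22]},{"dp":[26.1, 1.4, 25.0],"rotation":[1.74, 0.78, -0.22]},{"dp":[25.8, 2.2, 25.3],"rotation":[1.74, 0.78, -0.22]},{"dp":[25.4, 3.1, 25.6],"rotation":[1.74, 0.78, -0.22]},{"dp":[25.0, 4.0, 25.8],"rotation":[1.74, 0.78, -0.22]}]
[{"dp":[24.7, 4.8, 26.0],"rotation":[1.74, 0.78, -0.22]},{"dp":[24.3, 5.7, 26.2],"rotation":[1.74, 0.78, -0.22]},{"dp":[23.9, 6.6, 26.3],"rotation":[1.74, 0.78, -0.22]},{"dp":[23.5, 7.5, 26.4],"rotation":[1.74, 0.78, -0.22]},{"dp":[23.2, 8.4, 26.5],"rotation":[1.74, 0.78, -0.22]}]
[{"dp":[22.8, 9.3, 26.5],"rotation":[1.74, 0.78, -0.22]},{"dp":[22.4, 10.2, 26.6],"rotation":[1.74, 0.78, -0.22]},{"dp":[22.0, 11.1, 26.5],"rotation":[1.74, 0.78, -0.22]},{"dp":[21.6, 12.0, 26.5],"rotation":[1.74, 0.78, -0.22]},{"dp":[21.1, 12.8, 26.4],"rotation":[1.74, 0.78, -0.22]}]
[{"dp":[20.7, 13.7, 26.3],"rotation":[1.74, 0.78, -0.22]},{"dp":[20.3, 14.6, 26.1],"rotation":[1.74, 0.78, -0.22]},{"dp":[19.9, 15.5, 25.9],"rotation":[1.74, 0.78, -0.22]}]
```

Emit:
{"api": "move_arm", "payload": {
  "deltas": [
    {"dp": [26, -16, 25], "rotation": [2, 1, 0]},
    {"dp": [26, -16, 25], "rotation": [2, 1, 0]},
    {"dp": [26, -12, 25], "rotation": [2, 1, 0]},
    {"dp": [25, -10, 26], "rotation": [2, 1, 0]},
    {"dp": [25, -5, 26], "rotation": [2, 1, 0]}
  ]
}}

```text
t: 0.52
eef_pos: [0.3218, -0.4665, 0.29]
ee_rot: [-1.378, 0.015, 0.272]
force: [0.9, 0.1, 0.1]
width: 0.0879
```

Emit:
{"api": "move_arm", "payload": {
  "deltas": [
    {"dp": [25, 0, 26], "rotation": [2, 1, 0]},
    {"dp": [24, 5, 26], "rotation": [2, 1, 0]},
    {"dp": [24, 6, 26], "rotation": [2, 1, 0]},
    {"dp": [24, 7, 26], "rotation": [2, 1, 0]},
    {"dp": [23, 8, 26], "rotation": [2, 1, 0]}
  ]
}}

```text
t: 0.93
eef_pos: [0.4107, -0.301, 0.2987]
ee_rot: [-1.199, 0.041, 0.185]
force: [-0.0, -0.4, 0.1]
width: 0.0875
```

```bash
python3 - <<'E'
from h import *
print(cur()[2]['eef_pos'],cur()[2]['q'])
plan(C+.075*by+.10*n,RB)
E
```

```text
[ 0.41072596 -0.30104899  0.29867137] [-0.46659049  0.25083341  0.07620583 -0.27066277 -1.65592699 -0.91497628]
t 0.93 dist mm 294.8 ang 11.2 N 8 F [-0.  -0.4  0.1] w 0.0875
[{"dp":[20.6, 19.3, 23.7],"rotation":[1.28, 0.29, -0.47]},{"dp":[20.4, 20.0, 23.3],"rotation":[1.28, 0.29, -0.47]},{"dp":[20.1, 20.7, 23.0],"rotation":[1.28, 0.29, -0.47]},{"dp":[19.8, 21.3, 22.6],"rotation":[1.28, 0.29, -0.47]},{"dp":[19.5, 22.0, 22.2],"rotation":[1.28, 0.29, -0.47]}]
[{"dp":[19.2, 22.6, 21.8],"rotation":[1.28, 0.29, -0.47]},{"dp":[18.9, 23.3, 21.4],"rotation":[1.28, 0.29, -0.47]},{"dp":[18.6, 23.9, 21.0],"rotation":[1.28, 0.29, -0.47]}]
```

Emit:
{"api": "move_arm", "payload": {
  "deltas": [
    {"dp": [20, 20, 24], "rotation": [1.3, 0.3, -0.5]},
    {"dp": [20, 20, 23], "rotation": [1.3, 0.3, -0.5]},
    {"dp": [20, 21, 23], "rotation": [1.3, 0.3, -0.5]},
    {"dp": [20, 21, 23], "rotation": [1.3, 0.3, -0.5]},
    {"dp": [20, 22, 22], "rotation": [1.3, 0.3, -0.5]}
  ]
}}

```text
t: 1.35
eef_pos: [0.4872, -0.131, 0.2465]
ee_rot: [-1.08, 0.012, 0.14]
force: [0.9, -0.4, 0.2]
width: 0.0877
```

Emit:
{"api": "move_arm", "payload": {
  "deltas": [
    {"dp": [19, 22, 22], "rotation": [1.3, 0.3, -0.5]},
    {"dp": [19, 23, 21], "rotation": [1.3, 0.3, -0.5]},
    {"dp": [18, 23, 21], "rotation": [1.3, 0.3, -0.5]},
    {"dp": [0, 0, 0], "rotation": [0, 0, 0]}
  ],
  "jaw": 100
}}

```text
t: 1.68
eef_pos: [0.5323, -0.0249, 0.2141]
ee_rot: [-1.003, 0.001, 0.112]
force: [-0.7, -1.1, -0.2]
width: 0.0664
```

```bash
python3 - <<'E'
from h import *
print(cur()[2]['eef_pos'],cur()[2]['q'])
plan(C+.075*by+.10*n,RB)
f=arm.grab_frame('wrist'); s=cur(); np.savez('w1.npz',p=s[0],Rm=s[1],**f)
print(f['fx'],f['cx'],f['cy'],f['mount'])
cv2.imwrite('pics/w1.png',cv2.resize(f['pixels'][:,:,::-1],(800,600),interpolation=cv2.INTER_CUBIC))
E
```

```text
[ 0.53225298 -0.02485777  0.2141483 ] [-0.11318841  0.2860172  -0.03577623 -0.55866558 -1.41829394 -1.21049023]
t 1.68 dist mm 18.9 ang 1.1 N 1 F [-0.7 -1.1 -0.2] w 0.0664
[{"dp":[-7.0, -11.9, -12.9],"rotation":[-1.01, -0.36, 0.17]}]
297.3186396354542 252.46886776638198 194.860695163298 [[-1.43703148e-04  9.69559199e-01  2.44856977e-01 -6.68734223e-02]
 [-1.69794255e-04 -2.44856999e-01  9.69559189e-01 -1.58503993e-01]
 [ 9.99999975e-01  9.77533995e-05  1.99812304e-04 -4.91183421e-04]
 [ 0.00000000e+00  0.00000000e+00  0.00000000e+00  1.00000000e+00]]
```

View pics/w1.png

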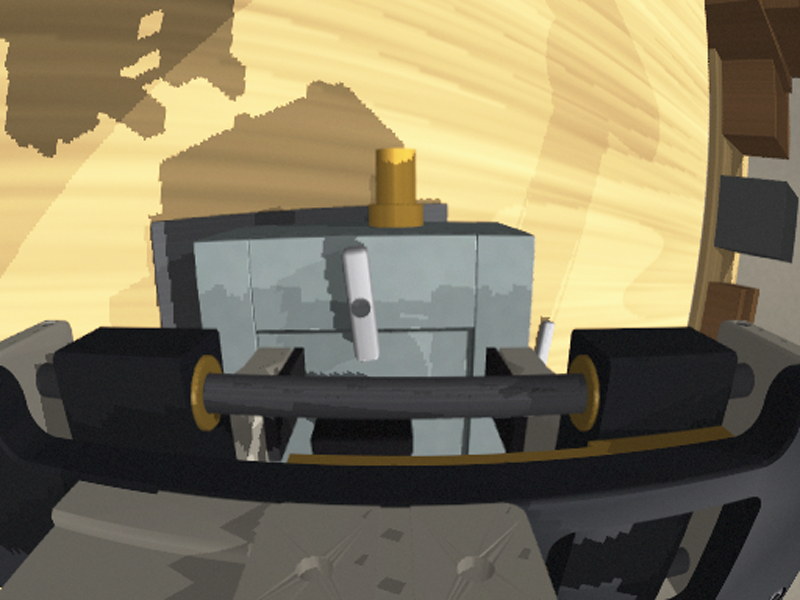

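```bash
cat >> h.py <<'E'
def wray(w,x,y,k=1.5625):
    u=(x+.5)/k-.5; v=(y+.5)/k-.5
    a,b=u-w['cx'],v-w['cy']; r=np.hypot(a,b); th=r/w['fx']
    d=np.array([a/r*np.sin(th),b/r*np.sin(th),np.cos(th)])
    M=w['mount']; Rm=w['Rm']; return Rm@M[:3,3]+w['p'], Rm@M[:3,:3]@d
def wplane(w,x,y,off,k=1.5625,C0=None,nn=None):
    C0=C if C0 is None else C0; nn=n if nn is None else nn
    o,d=wray(w,x,y,k); return o+d*(((C0+nn*off-o)@nn)/(d@nn))
def loc(p): q=p-C; return np.round(1000*np.array([q@us,q@by,q@n]),1)
E
python3 - <<'E'
from h import *
w=dict(np.load('w1.npz'))
for k,x,y,o in [('piv',361,307,.017),('top',357,251,.017),('bot',367,357,.017),('pc1',255,330,0),('pc2',475,330,0),('faceTL',196,241,0),('faceTR',532,235,0)]: print(k,loc(wplane(w,x,y,o)))
E
```

```text
piv [-4.9 76.  17. ]
top [ -6.3 105.   17. ]
bot [-2.4 48.5 17. ]
pc1 [-67.7  58.4   0. ]
pc2 [58.1 57.5 -0. ]
faceTL [-99.7 111.    0. ]
faceTR [ 88.9 111.8   0. ]
```

```bash
sed -i 's/^C=np.array.*/C=np.array([.5955,.018,.132])-.004*us/' h.py; python3 - <<'E'
from h import *
plan(C+.075*by+.025*n,RB)
E
```

```text
t 1.73 dist mm 67.1 ang 0.9 N 2 F [ 0.1 -0.4  0.4] w 0.0624
[{"dp":[-3.2, 32.3, -8.4],"rotation":[-0.44, -0.16, 0.07]},{"dp":[-3.2, 32.4, -8.1],"rotation":[-0.44, -0.16, 0.07]}]
```

Emit:
{"api": "move_arm", "payload": {
  "deltas": [
    {"dp": [-3.2, 32, -8.4], "rotation": [-0.4, -0.2, 0]},
    {"dp": [-3.2, 32, -8.4], "rotation": [-0.4, 0, 0]},
    {"dp": [0, 0, 0], "rotation": [0, 0, 0]}
  ]
}}

```text
t: 1.98
eef_pos: [0.5238, -0.0086, 0.1509]
ee_rot: [-1.023, -0.004, 0.118]
force: [-2.3, 1.0, -1.3]
width: 0.0537
```

```bash
cat >> h.py <<'E'
def shot(name):
    p,Rm,s=cur(); f=arm.grab_frame('wrist'); np.savez(name+'.npz',p=p,Rm=Rm,**f)
    cv2.imwrite(f'pics/{name}.png',cv2.resize(f['pixels'][:,:,::-1],(800,600),interpolation=cv2.INTER_CUBIC)); print(loc(p),s['force'],s['width'])
E
python3 - <<'E'
from h import *
shot('w2')
plan(C+.075*by+.005*n,RB)
E
```

```text
[-1.4 74.4 25.4] [-2.25783136  0.97178111 -1.25602565] 0.053663044510564625
t 2.03 dist mm 23.3 ang 0.4 N 1 F [-0.  -0.4  1.8] w 0.0535
[{"dp":[-1.9, 23.2, 1.2],"rotation":[0.19, 0.15, 0.33]}]
```

View pics/w2.png

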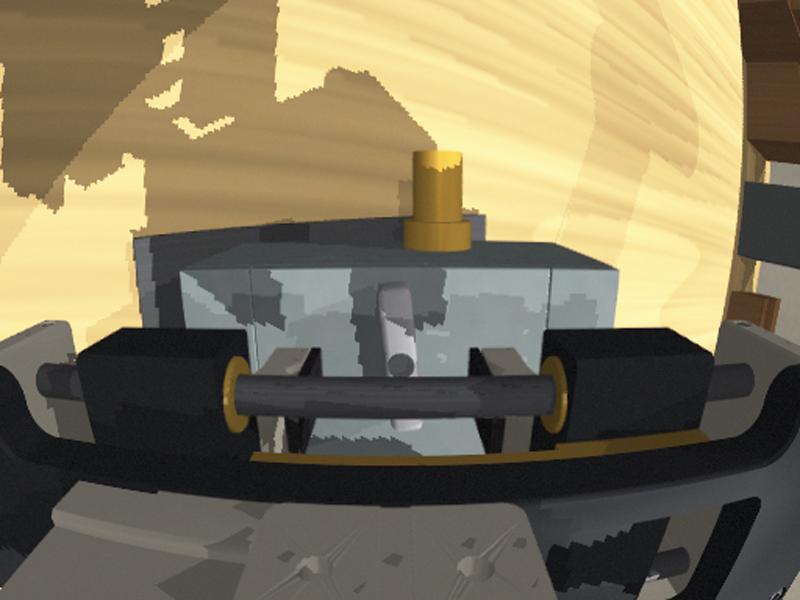

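Emit:
{"api": "move_arm", "payload": {
  "deltas": [
    {"dp": [-1, 11, 0], "rotation": [0.2, 0, 0.2]},
    {"dp": [-1, 9, 0], "rotation": [0, 0, 0]},
    {"dp": [0, 0, 0], "rotation": [0, 0, 0]}
  ]
}}

```text
t: 2.28
eef_pos: [0.5237, -0.0014, 0.1385]
ee_rot: [-1.023, -0.007, 0.12]
force: [0.7, 0.2, -0.1]
width: 0.0534
```

```bash
python3 - <<'E'
from h import *
plan(C+.075*by+.005*n,RB)
E
```

```text
t 2.28 dist mm 6.5 ang 0.4 N 1 F [ 0.7  0.2 -0.1] w 0.0534
[{"dp":[-1.4, 6.1, 1.8],"rotation":[0.1, 0.23, 0.32]}]
```

Emit:
{"api": "move_arm", "payload": {
  "deltas": [
    {"dp": [-1.5, 6, 1], "rotation": [0, 0.2, 0.3]},
    {"dp": [-0.5, 1.5, 0.5], "rotation": [0, 0, 0]},
    {"dp": [0, 0, 0], "rotation": [0, 0, 0]},
    {"dp": [0, 0, 0], "rotation": [0, 0, 0]},
    {"dp": [0, 0, 0], "rotation": [0, 0, 0]}
  ],
  "jaw": 255,
  "squeeze": 15
}}

```text
t: 2.7
eef_pos: [0.5225, 0.0026, 0.135]
ee_rot: [-1.024, -0.004, 0.119]
force: [-1.2, 0.3, -0.7]
width: 0.0253
```

Emit:
{"api": "move_arm", "payload": {
  "deltas": [
    {"dp": [0, 0, 0], "rotation": [0, 0, 0]},
    {"dp": [0, 0, 0], "rotation": [0, 0, 0]},
    {"dp": [0, 0, 0], "rotation": [0, 0, 0]}
  ]
}}

```text
t: 2.95
eef_pos: [0.523, 0.0032, 0.1359]
ee_rot: [-1.023, -0.006, 0.119]
force: [-0.7, -1.5, -3.8]
width: 0.0127
```

```bash
python3 - <<'E'
from h import *
plan(C+.075*by+.005*n,RB);print(loc(cur()[0]))
E
```

```text
t 2.95 dist mm 2.1 ang 0.3 N 1 F [-0.7 -1.5 -3.8] w 0.0127
[{"dp":[-1.2, 1.5, -0.9],"rotation":[0.12, 0.14, 0.29]}]
[ 0.9 73.8  6.5]
```

Emit:
{"api": "move_arm", "payload": {
  "deltas": [
    {"dp": [0, 0, 0], "rotation": [0, -6, 0]},
    {"dp": [0, 0, 0], "rotation": [0, -6, 0]},
    {"dp": [0, 0, 0], "rotation": [0, -6, 0]}
  ]
}}

```text
t: 3.2
eef_pos: [0.5228, 0.0033, 0.136]
ee_rot: [-1.047, -0.171, 0.396]
force: [-0.6, 1.1, -0.1]
width: 0.0129
```

```bash
cat >> h.py <<'E'
def ang():
    Rm=cur()[1]; return np.round(np.degrees(R.from_matrix(RB.T@Rm).as_rotvec()),1)
E
python3 - <<'E'
from h import *
print(loc(cur()[0]),ang(),cur()[2])
E
```

```text
[ 1.  73.9  6.5] [ -0.1 -18.6  -0.3] {'t': 3.2, 'q': array([-0.05732492,  0.32854337, -0.16008093, -0.57428978, -1.24081968,
       -0.83660462]), 'qd': array([-1.00546390e-03, -8.61584922e-04,  2.23085143e-03, -1.16404500e-03,
       -2.79849928e-03,  1.31081763e+00]), 'joint_efforts': array([ -0.4266009 , -51.87736988,  25.36409855,   4.42774773,
        -0.58579355,  -2.26735085]), 'eef_pos': array([0.52281116, 0.00330755, 0.13596944]), 'ee_rot': array([-1.04723345, -0.17084669,  0.39628561]), 'force': array([-0.6336894 ,  1.066438  , -0.09883638]), 'moment': array([-1.37781552, -0.20902277, -0.0942875 ]), 'width': 0.012874451897673167}
```

Works well. Turn to about 80°.

Emit:
{"api": "move_arm", "payload": {
  "deltas": [
    {"dp": [0, 0, 0], "rotation": [0, -7, 0]},
    {"dp": [0, 0, 0], "rotation": [0, -7, 0]},
    {"dp": [0, 0, 0], "rotation": [0, -7, 0]},
    {"dp": [0, 0, 0], "rotation": [0, -7, 0]},
    {"dp": [0, 0, 0], "rotation": [0, -7, 0]}
  ]
}}

```text
t: 3.62
eef_pos: [0.5226, 0.0035, 0.1361]
ee_rot: [-1.232, -0.441, 0.992]
force: [0.1, 0.6, 0.5]
width: 0.0129
```

Emit:
{"api": "move_arm", "payload": {
  "deltas": [
    {"dp": [0, 0, 0], "rotation": [0, -7, 0]},
    {"dp": [0, 0, 0], "rotation": [0, -7, 0]},
    {"dp": [0, 0, 0], "rotation": [0, -7, 0]},
    {"dp": [0, 0, 0], "rotation": [0, -7, 0]}
  ]
}}

```text
t: 3.95
eef_pos: [0.5223, 0.0036, 0.1362]
ee_rot: [-1.501, -0.545, 1.549]
force: [0.7, 0.8, -0.2]
width: 0.0131
```

```bash
python3 - <<'E'
from h import *
print(loc(cur()[0]),ang(),cur()[2]['force'],cur()[2]['width'],cur()[2]['q'])
E
```

```text
[ 1.4 74.4  6.5] [ -0.2 -83.1  -0.2] [ 0.69174508  0.83713587 -0.15575948] 0.013072203291205915 [-0.05758976  0.32841279 -0.16009538 -0.57495959 -1.24227333  0.28995333]
```

Emit:
{"api": "move_arm", "payload": {
  "deltas": [
    {"dp": [0, 0, 0], "rotation": [0, 0, 0]},
    {"dp": [0, 0, 0], "rotation": [0, 0, 0]},
    {"dp": [0, -10, 0], "rotation": [0, 0, 0]},
    {"dp": [0, -30, 0], "rotation": [0, 0, 0]},
    {"dp": [0, -30, 0], "rotation": [0, 0, 0]}
  ],
  "jaw": 130
}}

```text
t: 4.37
eef_pos: [0.5233, -0.032, 0.1937]
ee_rot: [-1.484, -0.546, 1.535]
force: [0.6, -0.4, -0.1]
width: 0.0395
```

```bash
python3 - <<'E'
from h import *
print(loc(cur()[0]),ang())
plan(C-.075*by+.065*n+.001*us,RB)
E
```

```text
[ 1.2 77.6 74. ] [  0.3 -82.4   0.2]
t 4.37 dist mm 152.9 ang 82.4 N 13 F [ 0.6 -0.4 -0.1] w 0.0395
[{"dp":[1.5, 0.6, -11.6],"rotation":[-0.03, 6.34, -0.01]},{"dp":[2.8, 0.6, -11.4],"rotation":[-0.03, 6.34, -0.01]},{"dp":[4.0, 0.6, -11.0],"rotation":[-0.03, 6.34, -0.01]},{"dp":[5.2, 0.6, -10.5],"rotation":[-0.03, 6.34, -0.01]},{"dp":[6.4, 0.7, -9.9],"rotation":[-0.03, 6.34, -0.01]}]
[{"dp":[7.4, 0.7, -9.1],"rotation":[-0.03, 6.34, -0.01]},{"dp":[8.4, 0.7, -8.2],"rotation":[-0.03, 6.34, -0.01]},{"dp":[9.2, 0.7, -7.3],"rotation":[-0.03, 6.34, -0.01]},{"dp":[10.0, 0.7, -6.2],"rotation":[-0.03, 6.34, -0.01]},{"dp":[10.6, 0.7, -5.0],"rotation":[-0.03, 6.34, -0.01]}]
[{"dp":[11.1, 0.7, -3.8],"rotation":[-0.03, 6.34, -0.01]},{"dp":[11.5, 0.7, -2.6],"rotation":[-0.03, 6.34, -0.01]},{"dp":[11.7, 0.7, -1.3],"rotation":[-0.03, 6.34, -0.01]}]
```

Emit:
{"api": "move_arm", "payload": {
  "deltas": [
    {"dp": [1.5, 0.6, -12], "rotation": [0, 6.5, 0]},
    {"dp": [3, 0.6, -11.5], "rotation": [0, 6.5, 0]},
    {"dp": [4, 0.6, -11], "rotation": [0, 6.5, 0]},
    {"dp": [5, 0.6, -10.5], "rotation": [0, 6.5, 0]},
    {"dp": [6.5, 0.7, -10], "rotation": [0, 6.5, 0]}
  ]
}}

```text
t: 4.78
eef_pos: [0.5864, -0.0318, 0.2019]
ee_rot: [-1.19, -0.399, 0.876]
force: [0.6, -0.3, -0.3]
width: 0.0426
```

Emit:
{"api": "move_arm", "payload": {
  "deltas": [
    {"dp": [7.5, 0.6, -9], "rotation": [0, 6.5, 0]},
    {"dp": [8.5, 0.6, -8], "rotation": [0, 6.5, 0]},
    {"dp": [9.5, 0.6, -7], "rotation": [0, 6.5, 0]},
    {"dp": [10, 0.6, -6], "rotation": [0, 6.5, 0]},
    {"dp": [11, 0.7, -5], "rotation": [0, 6.5, 0]}
  ]
}}

```text
t: 5.2
eef_pos: [0.6483, -0.0294, 0.2019]
ee_rot: [-1.042, -0.122, 0.305]
force: [-0.1, 0.1, 0.3]
width: 0.0428
```

Emit:
{"api": "move_arm", "payload": {
  "deltas": [
    {"dp": [12, 0.6, -3.5], "rotation": [0, 6.5, 0]},
    {"dp": [12, 0.6, -2], "rotation": [0, 6.5, 0]},
    {"dp": [12, 0.6, -1], "rotation": [0, 4.5, 0]},
    {"dp": [0, 0, 0], "rotation": [0, 0, 0]}
  ]
}}

```text
t: 5.53
eef_pos: [0.6882, -0.0291, 0.2008]
ee_rot: [-1.035, 0.053, 0.01]
force: [-0.4, 0.8, 0.1]
width: 0.043
```

```bash
python3 - <<'E'
from h import *
print(loc(cur()[0]),ang())
shot('w3')
plan(C-.075*by+.005*n+.001*us,RB)
E
```

```text
[ -9.3 -86.5  88.9] [-0.6  6.9 -0.6]
[ -9.3 -86.5  88.9] [-0.41412157  0.8049781   0.05730515] 0.043004941847511746
t 5.58 dist mm 85.4 ang 6.7 N 3 F [-0.2  0.   0.5] w 0.0431
[{"dp":[-4.3, 28.0, 3.2],"rotation":[0.21, -2.22, 0.21]},{"dp":[-4.0, 28.0, 3.3],"rotation":[0.21, -2.22, 0.21]},{"dp":[-3.8, 28.0, 3.3],"rotation":[0.21, -2.22, 0.21]}]
```

View pics/w3.png

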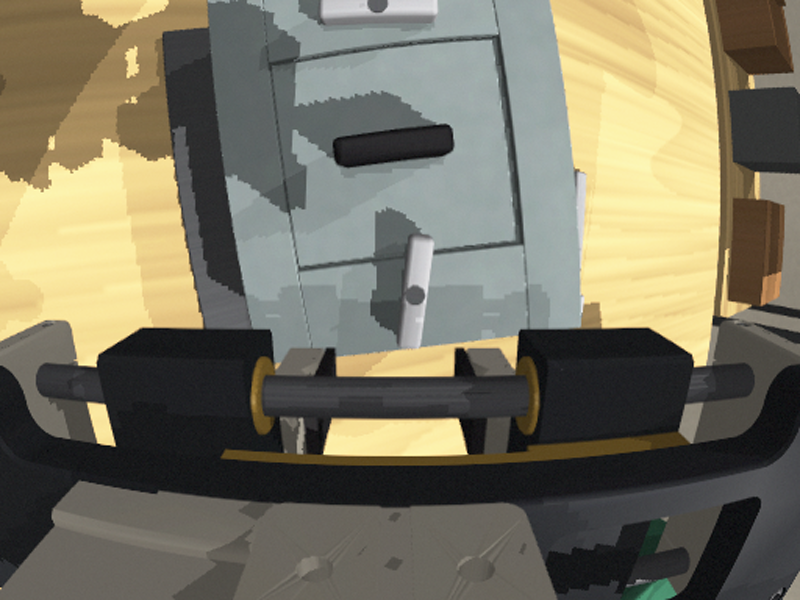

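```bash
python3 - <<'E'
from h import *
w=dict(np.load('w3.npz'))
for k,x,y,o in [('piv',415,295,.017),('inner',422,238,.017),('outer',410,346,.017),('nearbtn',377,4,.017),('pc1',300,269,0),('pc2',522,242,0),('pc3',270,64,0),('pc4',498,38,0),('h1',337,152,.03),('h2',450,138,.03),('face',312,356,0)]: print(k,loc(wplane(w,x,y,o)))
E
```

```text
piv [  1.2 -74.7  17. ]
inner [  7.9 -46.1  17. ]
outer [  -4.4 -101.7   17. ]
nearbtn [ 0.2 76.3 17. ]
pc1 [-59.5 -56.8   0. ]
pc2 [ 62.8 -56.    0. ]
pc3 [-61.   58.2   0. ]
pc4 [62.4 57.3  0. ]
h1 [-26.8   0.4  30. ]
h2 [25.7  0.7 30. ]
face [ -61.3 -107.7    0. ]
```

```bash
python3 - <<'E'
from h import *
plan(C-.075*by+.005*n+.001*us,RB@R.from_rotvec([0,np.radians(12.5),0]).as_matrix(),4); print(cur()[2]['q'])
E
```

```text
t 5.58 dist mm 85.4 ang 5.9 N 4 F [-0.2  0.   0.5] w 0.0431
[{"dp":[-3.2, 21.0, 2.4],"rotation":[0.14, 1.46, 0.17]},{"dp":[-3.2, 21.0, 2.3],"rotation":[0.14, 1.46, 0.17]},{"dp":[-3.2, 21.0, 2.2],"rotation":[0.14, 1.46, 0.17]},{"dp":[-3.2, 21.0, 2.0],"rotation":[0.14, 1.46, 0.17]}]
[-0.07961303  0.50721694  0.28053978 -0.53231808 -1.46654245 -1.40098235]
```

Emit:
{"api": "move_arm", "payload": {
  "deltas": [
    {"dp": [-3.2, 20, 2.4], "rotation": [0.1, 1.5, 0.2]},
    {"dp": [-3.2, 20, 2.4], "rotation": [0.1, 1.5, 0.2]},
    {"dp": [-3.2, 18, 2.2], "rotation": [0.1, 1.5, 0.2]},
    {"dp": [0, 0, 0], "rotation": [0, 0, 0]}
  ]
}}

```text
t: 5.92
eef_pos: [0.6739, 0.0046, 0.1569]
ee_rot: [-1.035, 0.097, -0.05]
force: [-0.3, 0.1, -0.3]
width: 0.043
```

```bash
python3 - <<'E'
from h import *
print(loc(cur()[0]),ang())
plan(C-.075*by+.005*n+.001*us,RB@R.from_rotvec([0,np.radians(12.5),0]).as_matrix(),1)
E
```

```text
[ -2.2 -76.2  33. ] [-0.4 11.2 -0.3]
t 5.92 dist mm 28.2 ang 1.4 N 1 F [-0.3  0.1 -0.3] w 0.043
[{"dp":[-2.0, 28.0, 3.1],"rotation":[0.32, 1.31, 0.29]}]
```

Emit:
{"api": "move_arm", "payload": {
  "deltas": [
    {"dp": [-1, 14, 2], "rotation": [0.3, 1.3, 0.3]},
    {"dp": [-1, 13, 2], "rotation": [0, 0, 0]},
    {"dp": [0, 3, 0.5], "rotation": [0, 0, 0]},
    {"dp": [0, 0, 0], "rotation": [0, 0, 0]}
  ]
}}

```text
t: 6.25
eef_pos: [0.6701, 0.0241, 0.1344]
ee_rot: [-1.032, 0.111, -0.067]
force: [-0.1, 0.5, -0.1]
width: 0.0431
```

```bash
python3 - <<'E'
from h import *
print(loc(cur()[0]),ang())
plan(C-.075*by+.005*n+.001*us,RB@R.from_rotvec([0,np.radians(12.5),0]).as_matrix(),1)
E
```

```text
[  2.8 -74.8   3.5] [-0.1 12.4 -0.1]
t 6.25 dist mm 2.3 ang 0.2 N 1 F [-0.1  0.5 -0.1] w 0.0431
[{"dp":[0.6, -1.5, -1.7],"rotation":[0.06, 0.13, 0.09]}]
```

Emit:
{"api": "move_arm", "payload": {
  "deltas": [
    {"dp": [0, -2, -1.7], "rotation": [0, 0, 0]},
    {"dp": [0, 0, 0], "rotation": [0, 0, 0]},
    {"dp": [0, 0, 0], "rotation": [0, 0, 0]},
    {"dp": [0, 0, 0], "rotation": [0, 0, 0]},
    {"dp": [0, 0, 0], "rotation": [0, 0, 0]}
  ],
  "jaw": 255,
  "squeeze": 15
}}

```text
t: 6.67
eef_pos: [0.6712, 0.02, 0.137]
ee_rot: [-1.033, 0.108, -0.066]
force: [0.1, -0.3, 0.1]
width: 0.0153
```

Emit:
{"api": "move_arm", "payload": {
  "deltas": [
    {"dp": [0, 0, 0], "rotation": [0, -6.5, 0]},
    {"dp": [0, 0, 0], "rotation": [0, -6.5, 0]},
    {"dp": [0, 0, 0], "rotation": [0, -6.5, 0]}
  ]
}}

```text
t: 6.92
eef_pos: [0.6713, 0.0208, 0.1375]
ee_rot: [-1.026, -0.074, 0.232]
force: [0.3, 0.9, -1.3]
width: 0.0127
```

```bash
python3 - <<'E'
from h import *
print(loc(cur()[0]),ang())
E
```

```text
[  1.5 -75.6   7.9] [-0.1 -7.7 -0.2]
```

Gripped; 75° more.

Emit:
{"api": "move_arm", "payload": {
  "deltas": [
    {"dp": [0, 0, 0], "rotation": [0, -7, 0]},
    {"dp": [0, 0, 0], "rotation": [0, -7, 0]},
    {"dp": [0, 0, 0], "rotation": [0, -7, 0]},
    {"dp": [0, 0, 0], "rotation": [0, -7, 0]},
    {"dp": [0, 0, 0], "rotation": [0, -7, 0]}
  ]
}}

```text
t: 7.33
eef_pos: [0.6713, 0.0208, 0.1375]
ee_rot: [-1.156, -0.372, 0.8]
force: [0.2, 0.3, -0.8]
width: 0.0131
```

Emit:
{"api": "move_arm", "payload": {
  "deltas": [
    {"dp": [0, 0, 0], "rotation": [0, -7, 0]},
    {"dp": [0, 0, 0], "rotation": [0, -7, 0]},
    {"dp": [0, 0, 0], "rotation": [0, -7, 0]},
    {"dp": [0, 0, 0], "rotation": [0, -7, 0]},
    {"dp": [0, 0, 0], "rotation": [0, -7, 0]}
  ]
}}

```text
t: 7.75
eef_pos: [0.6713, 0.0208, 0.1375]
ee_rot: [-1.463, -0.541, 1.474]
force: [0.3, 0.4, -0.9]
width: 0.013
```

```bash
python3 - <<'E'
from h import *
print(loc(cur()[0]),ang(),cur()[2]['width'])
E
```

```text
[  1.5 -75.6   7.9] [ -0.2 -79.4  -0.3] 0.013044767990835633
```

Emit:
{"api": "move_arm", "payload": {
  "deltas": [
    {"dp": [0, 0, 0], "rotation": [0, 0, 0]},
    {"dp": [0, 0, 0], "rotation": [0, 0, 0]},
    {"dp": [0, -12, 0], "rotation": [0, 0, 0]},
    {"dp": [0, -30, 0], "rotation": [0, 0, 0]},
    {"dp": [0, -25, 0], "rotation": [0, 0, 0]}
  ],
  "jaw": 100
}}

```text
t: 8.17
eef_pos: [0.6727, -0.0132, 0.1926]
ee_rot: [-1.448, -0.541, 1.461]
force: [1.0, -0.4, 1.1]
width: 0.0405
```

```bash
echo "RH=toolR(-n,by)" >> h.py; python3 - <<'E'
from h import *
print(loc(cur()[0]),ang())
plan(C+.06*n+.001*us,RH,5)
E
```

```text
[  1.4 -72.9  72.7] [  0.3 -78.8   0. ]
t 8.17 dist mm 74.0 ang 11.2 N 5 F [ 1.  -0.4  1.1] w 0.0405
[{"dp":[-2.9, 2.6, 14.3],"rotation":[-0.04, -2.24, 0.03]},{"dp":[-2.4, 2.6, 14.4],"rotation":[-0.04, -2.24, 0.03]},{"dp":[-1.8, 2.6, 14.5],"rotation":[-0.04, -2.24, 0.03]},{"dp":[-1.2, 2.6, 14.5],"rotation":[-0.04, -2.24, 0.03]},{"dp":[-0.7, 2.5, 14.6],"rotation":[-0.04, -2.24, 0.03]}]
```

Emit:
{"api": "move_arm", "payload": {
  "deltas": [
    {"dp": [-3, 2.5, 14.4], "rotation": [0, -2.2, 0]},
    {"dp": [-2.4, 2.5, 14.4], "rotation": [0, -2.2, 0]},
    {"dp": [-1.8, 2.5, 14.4], "rotation": [0, -2.2, 0]},
    {"dp": [-1.2, 2.5, 14.4], "rotation": [0, -2.2, 0]},
    {"dp": [-0.6, 2.5, 12], "rotation": [0, -2.2, 0]}
  ]
}}

```text
t: 8.58
eef_pos: [0.6056, -0.0226, 0.1918]
ee_rot: [-1.574, -0.546, 1.678]
force: [0.5, -0.0, 0.3]
width: 0.0533
```

```bash
python3 - <<'E'
from h import *
print(loc(cur()[0]),ang())
shot('w4'); plan(C+.0015*n+.001*us,RH)
E
```

```text
[-0.1 -5.2 72.7] [ -0.6 -89.4  -0.3]
[-0.1 -5.2 72.7] [ 0.54334935 -0.02208529  0.27620193] 0.0533218122017253
t 8.63 dist mm 71.3 ang 0.7 N 2 F [-3.2  0.7 -1.5] w 0.0533
[{"dp":[0.5, 35.6, 2.0],"rotation":[0.25, -0.23, -0.1]},{"dp":[0.5, 35.6, 1.8],"rotation":[0.25, -0.23, -0.1]}]
```

View pics/w4.png

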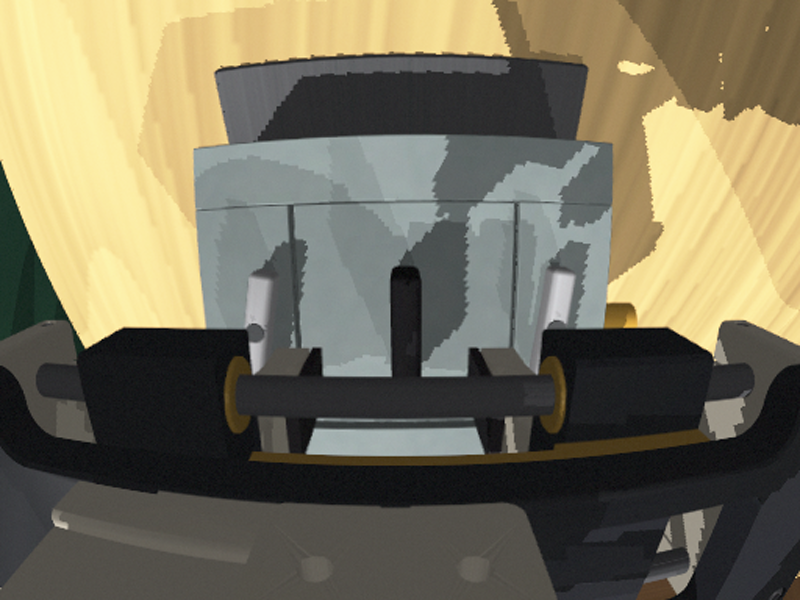

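Emit:
{"api": "move_arm", "payload": {
  "deltas": [
    {"dp": [0.5, 30, 2], "rotation": [0.2, -0.2, 0]},
    {"dp": [0.5, 20, 1.8], "rotation": [0, 0, 0]},
    {"dp": [0, 9, 0], "rotation": [0, 0, 0]},
    {"dp": [0, 0, 0], "rotation": [0, 0, 0]}
  ]
}}

```text
t: 8.97
eef_pos: [0.5983, 0.006, 0.1461]
ee_rot: [-1.575, -0.544, 1.673]
force: [-0.0, -0.0, -0.9]
width: 0.0529
```

```bash
python3 - <<'E'
from h import *
print(loc(cur()[0]),ang())
plan(C+.002*n+.001*us,RH)
E
```

```text
[ 0.9 -1.4 18.4] [ -0.9 -89.2  -0.3]
t 8.97 dist mm 16.4 ang 1.2 N 1 F [-0.  -0.  -0.9] w 0.0529
[{"dp":[0.1, 16.3, 1.6],"rotation":[0.74, -0.84, -0.36]}]
```

Emit:
{"api": "move_arm", "payload": {
  "deltas": [
    {"dp": [0, 10, 1.5], "rotation": [0.7, -0.8, -0.3]},
    {"dp": [0, 6, 0], "rotation": [0, 0, 0]},
    {"dp": [0, 1.5, 0], "rotation": [0, 0, 0]},
    {"dp": [0, 0, 0], "rotation": [0, 0, 0]}
  ]
}}

```text
t: 9.3
eef_pos: [0.5979, 0.0143, 0.132]
ee_rot: [-1.571, -0.548, 1.689]
force: [0.3, 0.5, 0.2]
width: 0.0537
```

```bash
python3 - <<'E'
from h import *
print(loc(cur()[0]),ang())
plan(C+.002*n+.001*us,RH)
E
```

```text
[ 0.6 -1.9  2.1] [ -0.1 -89.9   0. ]
t 9.3 dist mm 2.0 ang 0.1 N 1 F [0.3 0.5 0.2] w 0.0537
[{"dp":[0.4, 0.1, 1.9],"rotation":[0.07, -0.07, -0.11]}]
```

Emit:
{"api": "move_arm", "payload": {
  "deltas": [
    {"dp": [0, 0, 1.5], "rotation": [0, 0, 0]},
    {"dp": [0, 0, 0], "rotation": [0, 0, 0]},
    {"dp": [0, 0, 0], "rotation": [0, 0, 0]},
    {"dp": [0, 0, 0], "rotation": [0, 0, 0]},
    {"dp": [0, 0, 0], "rotation": [0, 0, 0]}
  ],
  "jaw": 255,
  "squeeze": 30
}}

```text
t: 9.72
eef_pos: [0.5973, 0.0131, 0.1331]
ee_rot: [-1.573, -0.547, 1.689]
force: [0.3, 0.1, 0.9]
width: 0.0259
```

Emit:
{"api": "move_arm", "payload": {
  "deltas": [
    {"dp": [0, 0, 0], "rotation": [0, 0, 0]},
    {"dp": [0, 0, 0], "rotation": [0, 0, 0]},
    {"dp": [0, -4, 0], "rotation": [0, 0, 0]},
    {"dp": [0, -10, 0], "rotation": [0, 0, 0]},
    {"dp": [0, -20, 0], "rotation": [0, 0, 0]}
  ]
}}

```text
t: 10.13
eef_pos: [0.5969, -0.0036, 0.1601]
ee_rot: [-1.565, -0.549, 1.685]
force: [-0.3, 0.3, -0.8]
width: 0.0135
```

Emit:
{"api": "move_arm", "payload": {
  "deltas": [
    {"dp": [0, -30, 0], "rotation": [0, 0, 0]},
    {"dp": [0, -30, 0], "rotation": [0, 0, 0]},
    {"dp": [0, -10, 0], "rotation": [0, 0, 0]}
  ]
}}

```text
t: 10.38
eef_pos: [0.6011, -0.0429, 0.2238]
ee_rot: [-1.563, -0.548, 1.685]
force: [0.7, -0.8, -1.6]
width: 0.0138
```

```bash
python3 - <<'E'
from h import *
print(loc(cur()[0]),ang(),cur()[2]['q'])
shot('w5')
E
```

```text
[ -0.2   1.7 110.2] [  0.1 -89.8   0.3] [-0.11412368  0.38336015  0.13052075 -0.53229886 -1.4786063   0.32448146]
[ -0.2   1.7 110.2] [ 0.73158132 -0.79581058 -1.61371157] 0.013817884665671385
```

View pics/w5.png

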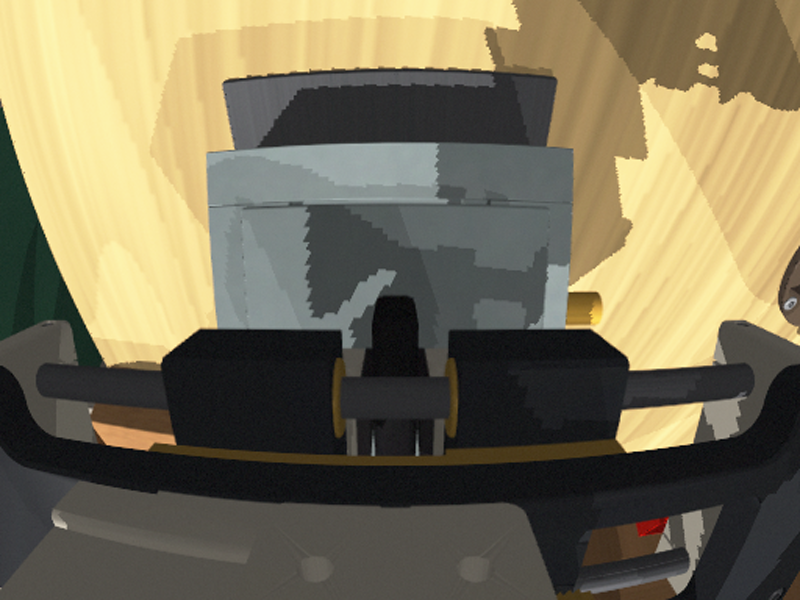

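```bash
echo "RF=toolR(-ez,by)" >> h.py; python3 - <<'E'
from h import *
p0,R0,_=cur()
Rm=R0@R.from_rotvec(R.from_matrix(R0.T@RF).as_rotvec()*.5).as_matrix()
plan(np.array([.48,.08,.31]),Rm)
E
```

```text
t 10.43 dist mm 193.1 ang 15.7 N 6 F [ 2.1 -1.7  0.3] w 0.0137
[{"dp":[26.8, -0.3, 17.8],"rotation":[-0.02, -0.01, 2.61]},{"dp":[26.8, -1.5, 17.8],"rotation":[-0.02, -0.01, 2.61]},{"dp":[26.7, -2.7, 17.8],"rotation":[-0.02, -0.01, 2.61]},{"dp":[26.6, -4.0, 17.7],"rotation":[-0.02, -0.01, 2.61]},{"dp":[26.4, -5.2, 17.7],"rotation":[-0.02, -0.01, 2.61]}]
[{"dp":[26.1, -6.4, 17.7],"rotation":[-0.02, -0.01, 2.61]}]
```

Emit:
{"api": "move_arm", "payload": {
  "deltas": [
    {"dp": [15, -5, 10], "rotation": [0, 0, 2.6]},
    {"dp": [27, -5, 18], "rotation": [0, 0, 2.6]},
    {"dp": [27, -5, 18], "rotation": [0, 0, 2.6]},
    {"dp": [27, -5, 18], "rotation": [0, 0, 2.6]},
    {"dp": [27, -5, 18], "rotation": [0, 0, 2.6]}
  ]
}}

```text
t: 10.85
eef_pos: [0.5078, 0.0438, 0.2918]
ee_rot: [-1.551, -0.317, 1.669]
force: [0.2, 1.6, -1.7]
width: 0.0141
```

```bash
python3 - <<'E'
from h import *
print(cur()[0],cur()[2]['ee_rot'])
plan(np.array([.43,.265,.13]),RF)
E
```

```text
[0.5077775  0.04381329 0.29175885] [-1.55057907 -0.31694593  1.66872541]
t 10.85 dist mm 284.8 ang 18.2 N 8 F [ 0.2  1.6 -1.7] w 0.0141
[{"dp":[20.7, 28.2, 6.4],"rotation":[-0.12, -0.13, 2.27]},{"dp":[21.9, 27.4, 6.4],"rotation":[-0.12, -0.13, 2.27]},{"dp":[22.9, 26.5, 6.4],"rotation":[-0.12, -0.13, 2.27]},{"dp":[24.0, 25.5, 6.4],"rotation":[-0.12, -0.13, 2.27]},{"dp":[25.0, 24.5, 6.4],"rotation":[-0.12, -0.13, 2.27]}]
[{"dp":[26.0, 23.5, 6.4],"rotation":[-0.12, -0.13, 2.27]},{"dp":[26.9, 22.4, 6.4],"rotation":[-0.12, -0.13, 2.27]},{"dp":[27.8, 21.4, 6.4],"rotation":[-0.12, -0.13, 2.27]}]
```

Emit:
{"api": "move_arm", "payload": {
  "deltas": [
    {"dp": [33, 11, 10], "rotation": [-0.1, 0, 2.3]},
    {"dp": [33, 9, 12], "rotation": [-0.1, -0.2, 2.3]},
    {"dp": [34, 8, 12], "rotation": [-0.1, 0, 2.3]},
    {"dp": [34, 7, 12], "rotation": [-0.1, -0.2, 2.3]},
    {"dp": [34, 12, 12], "rotation": [-0.1, 0, 2.3]}
  ]
}}

```text
t: 11.27
eef_pos: [0.4259, 0.2159, 0.2887]
ee_rot: [-1.572, -0.113, 1.677]
force: [2.0, 0.4, -1.9]
width: 0.014
```

```bash
python3 - <<'E'
from h import *
print(cur()[0],cur()[2]['ee_rot'])
plan(np.array([.43,.265,.06]),RF)
E
```

```text
[0.42589339 0.2159369  0.2886919 ] [-1.57245117 -0.11312715  1.67710479]
t 11.27 dist mm 233.9 ang 6.5 N 7 F [ 2.   0.4 -1.9] w 0.014
[{"dp":[3.2, 33.2, -1.3],"rotation":[0.02, -0.11, 0.93]},{"dp":[3.7, 33.2, -1.3],"rotation":[0.02, -0.11, 0.93]},{"dp":[4.2, 33.1, -1.3],"rotation":[0.02, -0.11, 0.93]},{"dp":[4.8, 33.0, -1.3],"rotation":[0.02, -0.11, 0.93]},{"dp":[5.3, 33.0, -1.3],"rotation":[0.02, -0.11, 0.93]}]
[{"dp":[5.8, 32.9, -1.4],"rotation":[0.02, -0.11, 0.93]},{"dp":[6.4, 32.8, -1.4],"rotation":[0.02, -0.11, 0.93]}]
```

Emit:
{"api": "move_arm", "payload": {
  "deltas": [
    {"dp": [6, 30, -1], "rotation": [0, 0, 1]},
    {"dp": [6, 33, -1], "rotation": [0, 0, 1]},
    {"dp": [6, 33, -1], "rotation": [0, 0, 1]},
    {"dp": [6, 33, -1], "rotation": [0, -0.5, 1]},
    {"dp": [5, 33, -1], "rotation": [0, 0, 1]}
  ]
}}

```text
t: 11.68
eef_pos: [0.4204, 0.271, 0.1292]
ee_rot: [-1.584, -0.034, 1.704]
force: [0.6, 0.4, -2.4]
width: 0.0139
```

```bash
python3 - <<'E'
from h import *
print(cur()[0],cur()[2]['ee_rot'])
plan(np.array([.43,.265,.03]),RF)
E
```

```text
[0.42040578 0.2710348  0.12923462] [-1.58387428 -0.03369726  1.70384367]
t 11.68 dist mm 99.9 ang 2.2 N 3 F [ 0.6  0.4 -2.4] w 0.0139
[{"dp":[-3.5, 33.0, -2.5],"rotation":[0.25, 0.26, 0.65]},{"dp":[-3.1, 33.0, -2.6],"rotation":[0.25, 0.26, 0.65]},{"dp":[-2.8, 33.1, -2.8],"rotation":[0.25, 0.26, 0.65]}]
```

Emit:
{"api": "move_arm", "payload": {
  "deltas": [
    {"dp": [0, 33, 0], "rotation": [0.3, 0.2, 0.7]},
    {"dp": [0, 33, 0], "rotation": [0.2, 0.2, 0.6]},
    {"dp": [0, 22, 0], "rotation": [0.2, 0.2, 0.6]},
    {"dp": [0, 0, 0], "rotation": [0, 0, 0]}
  ]
}}

```text
t: 12.02
eef_pos: [0.4139, 0.2708, 0.0292]
ee_rot: [-1.561, 0.008, 1.696]
force: [-0.2, -1.1, -2.4]
width: 0.0136
```

```bash
python3 - <<'E'
from h import *
p=cur()[0];print(p,cur()[2]['ee_rot'])
shot('w6')
plan(np.array([p[0],p[1],.014]),RF)
f=arm.grab_frame('side'); cv2.imwrite('pics/side1.png',cv2.resize(f['pixels'][150:,200:,::-1],None,fx=2.5,fy=2.5,interpolation=cv2.INTER_CUBIC))
E
```

```text
[0.41392866 0.27082605 0.02924375] [-1.56110296  0.0081554   1.6956191 ]
[ 182.7  150.2 -230.1] [-0.24272712 -1.14522422 -2.37661328] 0.01363897305114687
t 12.07 dist mm 16.9 ang 0.7 N 1 F [ 0.4 -0.5 -2.4] w 0.014
[{"dp":[-0.2, 16.9, 0.3],"rotation":[-0.5, 0.35, -0.41]}]
```

View pics/side1.png

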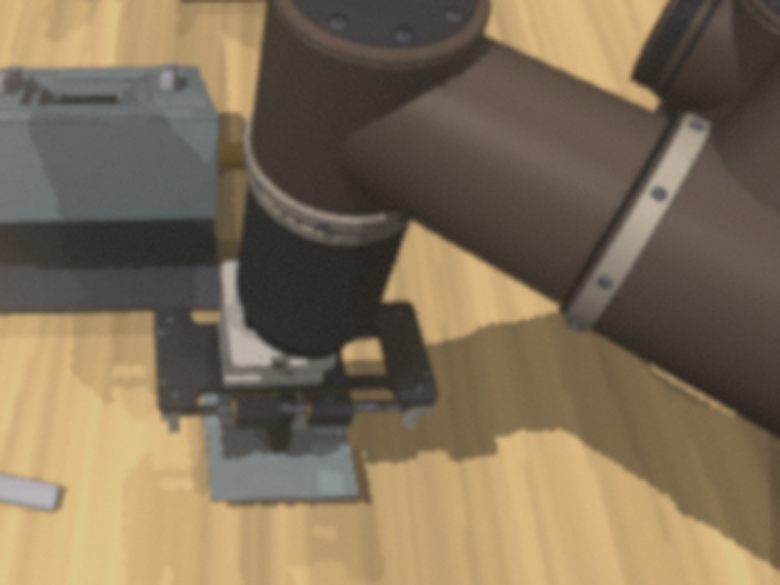

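Emit:
{"api": "move_arm", "payload": {
  "deltas": [
    {"dp": [0, 8, 0], "rotation": [-0.5, 0.3, -0.4]},
    {"dp": [0, 5, 0], "rotation": [0, 0, 0]},
    {"dp": [0, 3, 0], "rotation": [0, 0, 0]},
    {"dp": [0, 0, 0], "rotation": [0, 0, 0]}
  ]
}}

```text
t: 12.45
eef_pos: [0.4181, 0.2753, 0.0224]
ee_rot: [-1.581, -0.01, 1.692]
force: [0.2, 0.3, -2.2]
width: 0.0136
```

Emit:
{"api": "move_arm", "payload": {
  "deltas": [
    {"dp": [0, 2.5, 0], "rotation": [0, 0, 0]},
    {"dp": [0, 0, 0], "rotation": [0, 0, 0]}
  ]
}}

```text
t: 12.62
eef_pos: [0.4191, 0.2764, 0.0219]
ee_rot: [-1.583, -0.013, 1.692]
force: [-0.4, -0.1, -2.3]
width: 0.0141
```

```bash
python3 - <<'E'
from h import *
p=cur()[0];print(cur()[2])
E
```

```text
{'t': 12.6167, 'q': array([ 0.9756216 ,  0.30588924, -0.62799647,  0.00122373, -0.61892021,
       -0.85507863]), 'qd': array([-0.00114125, -0.0261384 ,  0.01694456,  0.0030622 , -0.01863207,
        0.0019048 ]), 'joint_efforts': array([ 9.70102614e-02, -4.42868650e+01,  1.93357730e+01,  4.73960370e+00,
        1.79885938e-01,  3.15864752e-03]), 'eef_pos': array([0.4191102 , 0.27642064, 0.02192817]), 'ee_rot': array([-1.58315059, -0.01309781,  1.69241055]), 'force': array([-0.42008207, -0.08675269, -2.26733251]), 'moment': array([-0.03199838,  0.22513246, -0.0385283 ]), 'width': 0.014132078847401279}
```

Emit:
{"api": "move_arm", "payload": {
  "deltas": [
    {"dp": [0, 6, 0], "rotation": [0.5, 0.2, 0.6]},
    {"dp": [0, 0, 0], "rotation": [0, 0, 0]}
  ]
}}

```text
t: 12.78
eef_pos: [0.4198, 0.2771, 0.0168]
ee_rot: [-1.575, -0.004, 1.689]
force: [-0.1, -0.2, -1.9]
width: 0.0136
```

```bash
python3 - <<'E'
from h import *
p=cur()[0];s=cur()[2];print(p,s['q'],s['ee_rot'],s['force'])
E
```

```text
[0.41984146 0.27714104 0.01684482] [ 0.97551222  0.32100864 -0.62126338  0.00190208 -0.62269315 -0.85933457] [-1.57545023 -0.00368569  1.6885244 ] [-0.10122679 -0.22138214 -1.91571906]
```

Emit:
{"api": "move_arm", "payload": {
  "deltas": [
    {"dp": [0, 4, 0], "rotation": [0.2, 0, 0.2]},
    {"dp": [0, 0, 0], "rotation": [0, 0, 0]},
    {"dp": [0, 3, 0], "rotation": [0, 0, 0]},
    {"dp": [0, 0, 0], "rotation": [0, 0, 0]}
  ]
}}

```text
t: 13.12
eef_pos: [0.4205, 0.2779, 0.0099]
ee_rot: [-1.572, 0.0, 1.689]
force: [-0.1, 0.3, -2.1]
width: 0.014
```

Emit:
{"api": "move_arm", "payload": {
  "deltas": [
    {"dp": [0, 3, 0], "rotation": [0, 0, 0]},
    {"dp": [0, 0, 0], "rotation": [0, 0, 0]}
  ]
}}

```text
t: 13.28
eef_pos: [0.4206, 0.2783, 0.0092]
ee_rot: [-1.573, 0.0, 1.691]
force: [0.4, 0.2, -4.0]
width: 0.0138
```

Emit:
{"api": "move_arm", "payload": {
  "deltas": [
    {"dp": [0, 3, 0], "rotation": [0, 0, 0]},
    {"dp": [0, 0, 0], "rotation": [0, 0, 0]},
    {"dp": [0, 0, 0], "rotation": [0, 0, 0]}
  ]
}}

```text
t: 13.53
eef_pos: [0.4211, 0.2792, 0.0083]
ee_rot: [-1.575, -0.001, 1.692]
force: [0.3, -0.1, -0.9]
width: 0.0138
```

Emit:
{"api": "move_arm", "payload": {
  "deltas": [
    {"dp": [0, 3, 0], "rotation": [0, 0, 0]},
    {"dp": [0, 1, 0], "rotation": [0, 0, 0]},
    {"dp": [0, 0, 0], "rotation": [0, 0, 0]}
  ]
}}

```text
t: 13.78
eef_pos: [0.4212, 0.2794, 0.0068]
ee_rot: [-1.576, -0.001, 1.694]
force: [-0.7, 0.3, -0.5]
width: 0.014
```

Emit:
{"api": "move_arm", "payload": {
  "deltas": [
    {"dp": [0, 0, 0], "rotation": [0, 0, 0]},
    {"dp": [0, 0, 0], "rotation": [0, 0, 0]},
    {"dp": [0, 0, 0], "rotation": [0, 0, 0]},
    {"dp": [0, -15, 0], "rotation": [0, 0, 0]},
    {"dp": [0, -38, 0], "rotation": [0, 0, 0]}
  ],
  "jaw": 100
}}

```text
t: 14.2
eef_pos: [0.4189, 0.2763, 0.0537]
ee_rot: [-1.568, 0.007, 1.693]
force: [0.4, 0.9, 0.1]
width: 0.0419
```

Emit:
{"api": "move_arm", "payload": {
  "deltas": [
    {"dp": [0, -40, 0], "rotation": [0, 0, 0]},
    {"dp": [0, -40, 0], "rotation": [0, 0, 0]},
    {"dp": [0, -40, 0], "rotation": [0, 0, 0]},
    {"dp": [0, -40, 0], "rotation": [0, 0, 0]},
    {"dp": [0, -40, 0], "rotation": [0, 0, 0]}
  ]
}}

```text
t: 14.62
eef_pos: [0.4172, 0.2748, 0.258]
ee_rot: [-1.56, 0.015, 1.692]
force: [1.5, 1.6, 0.4]
width: 0.0532
```

```bash
python3 - <<'E'
from h import *
s=cur()[2];print(s['eef_pos'],s['ee_rot'],s['q'])
shot('w7')
f=arm.grab_frame('top'); np.savez('top1.npz',**f)
W=cloud(f); cv2.imwrite('pics/top1.png',cv2.resize(f['pixels'][90:290,60:320,::-1],None,fx=3,fy=3,interpolation=cv2.INTER_CUBIC))
E
```

```text
[0.4171735  0.27480708 0.25795405] [-1.55970791  0.0147334   1.692003  ] [ 0.9776001   0.05688708 -0.3040917   0.00135359 -1.22821326 -0.85694154]
[305.3 146.5 -37. ] [1.52270749 1.57239523 0.41560189] 0.05320580767152136
```

View pics/top1.png

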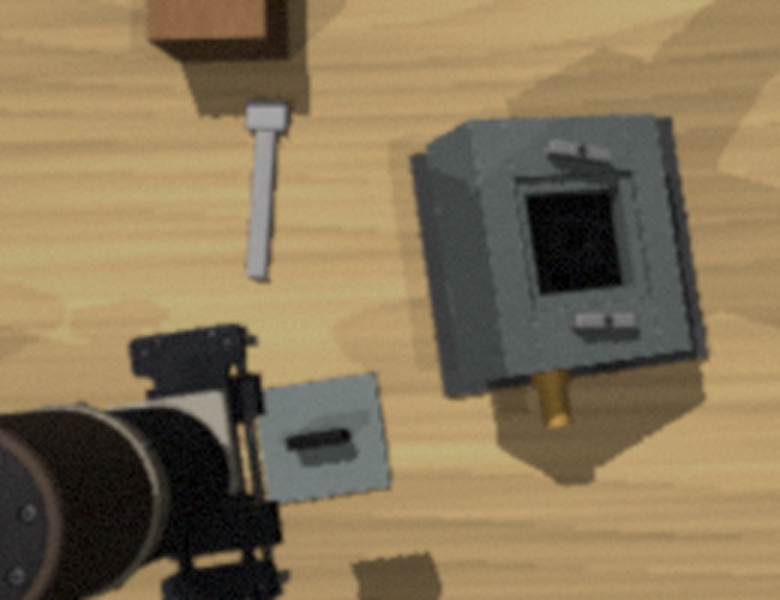

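View pics/w7.png

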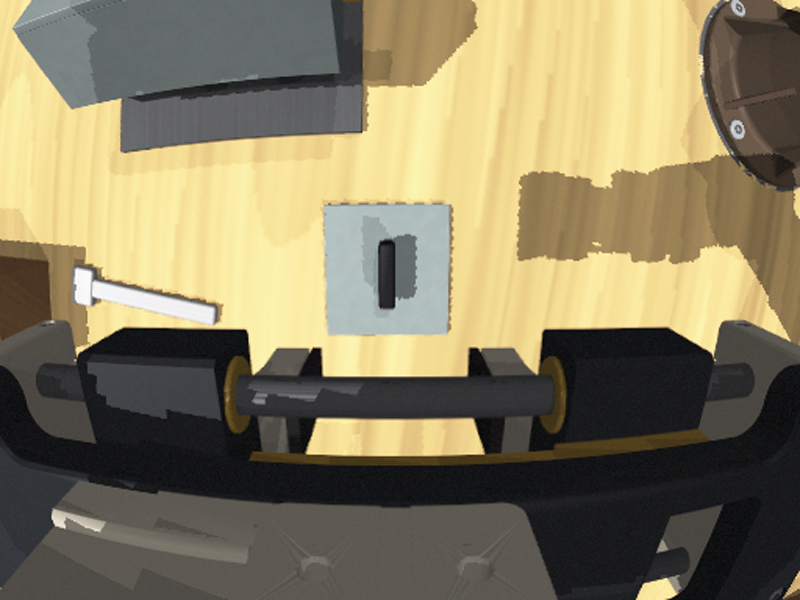

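```bash
python3 - <<'E'
from h import *
f=dict(np.load('top1.npz')); W=cloud(f)
q=W[90+380//3:90+490//3,60+275//3:60+385//3][8:30,5:30]
print('panel plate z mm',np.round(1000*np.median(W[90+470//3,60+290//3:60+375//3,2]),1),np.round(1000*np.median(W[90+390//3,60+300//3:60+365//3,2]),1),np.round(1000*np.median(W[90+400//3:90+475//3,60+370//3,2]),1))
plan(C-.05*by+.10*n+.0*us,RB)
E
```

```text
panel plate z mm 7.2 7.6 6.3
t 14.72 dist mm 389.1 ang 94.5 N 14 F [ 0.2  0.4 -1. ] w 0.0533
[{"dp":[-23.9, 3.6, -13.7],"rotation":[1.78, 6.26, -1.8]},{"dp":[-22.3, 2.4, -16.4],"rotation":[1.78, 6.26, -1.8]},{"dp":[-20.5, 1.2, -18.8],"rotation":[1.78, 6.26, -1.8]},{"dp":[-18.3, -0.0, -20.9],"rotation":[1.78, 6.26, -1.8]},{"dp":[-15.9, -1.3, -22.7],"rotation":[1.78, 6.26, -1.8]}]
[{"dp":[-13.3, -2.4, -24.3],"rotation":[1.78, 6.26, -1.8]},{"dp":[-10.5, -3.6, -25.5],"rotation":[1.78, 6.26, -1.8]},{"dp":[-7.5, -4.7, -26.3],"rotation":[1.78, 6.26, -1.8]},{"dp":[-4.4, -5.7, -26.8],"rotation":[1.78, 6.26, -1.8]},{"dp":[-1.3, -6.6, -27.0],"rotation":[1.78, 6.26, -1.8]}]
[{"dp":[1.8, -7.5, -26.7],"rotation":[1.78, 6.26, -1.8]},{"dp":[5.0, -8.2, -26.1],"rotation":[1.78, 6.26, -1.8]},{"dp":[8.0, -8.8, -25.1],"rotation":[1.78, 6.26, -1.8]},{"dp":[11.0, -9.2, -23.8],"rotation":[1.78, 6.26, -1.8]}]
```

Emit:
{"api": "move_arm", "payload": {
  "deltas": [
    {"dp": [-24, -8, -14], "rotation": [1.8, 6.3, -1.8]},
    {"dp": [-22, -8, -16], "rotation": [1.8, 6.3, -1.8]},
    {"dp": [-20, -8, -19], "rotation": [1.8, 6.3, -1.8]},
    {"dp": [-18, -5, -21], "rotation": [1.8, 6.3, -1.8]},
    {"dp": [-16, -3, -23], "rotation": [1.8, 6.3, -1.8]}
  ]
}}

```text
t: 15.13
eef_pos: [0.505, 0.1715, 0.2867]
ee_rot: [-1.377, -0.109, 1.129]
force: [0.3, 0.3, -1.1]
width: 0.0532
```

Emit:
{"api": "move_arm", "payload": {
  "deltas": [
    {"dp": [-13, -2, -24], "rotation": [1.8, 6.3, -1.8]},
    {"dp": [-10, -2, -25], "rotation": [1.8, 6.3, -1.8]},
    {"dp": [-7, -2, -26], "rotation": [1.8, 6.3, -1.8]},
    {"dp": [-4, -2, -27], "rotation": [1.8, 6.3, -1.8]},
    {"dp": [-1, -2, -27], "rotation": [1.8, 6.3, -1.8]}
  ]
}}

```text
t: 15.55
eef_pos: [0.5906, 0.0603, 0.2538]
ee_rot: [-1.145, -0.093, 0.526]
force: [0.8, 1.0, 0.5]
width: 0.0531
```

```bash
python3 - <<'E'
from h import *
print(cur()[0],loc(cur()[0]),cur()[2]['q'])
plan(C-.05*by+.10*n+.0*us,RB)
E
```

```text
[0.59055571 0.06034355 0.25380412] [ 1.04e+02 -1.00e-01  8.16e+01] [ 0.13211582  0.31571332  0.10724826 -0.42929696 -1.46177869 -1.08817825]
t 15.55 dist mm 116.8 ang 24.6 N 4 F [0.8 1.  0.5] w 0.0531
[{"dp":[0.8, -2.5, -29.1],"rotation":[1.48, 5.76, -1.57]},{"dp":[3.8, -3.1, -28.8],"rotation":[1.48, 5.76, -1.57]},{"dp":[6.8, -3.7, -28.2],"rotation":[1.48, 5.76, -1.57]},{"dp":[9.7, -4.2, -27.2],"rotation":[1.48, 5.76, -1.57]}]
```

Emit:
{"api": "move_arm", "payload": {
  "deltas": [
    {"dp": [1, -3, -29], "rotation": [1.5, 5.8, -1.6]},
    {"dp": [4, -3, -29], "rotation": [1.5, 5.8, -1.6]},
    {"dp": [7, -3, -28], "rotation": [1.5, 5.8, -1.6]},
    {"dp": [10, -3, -25], "rotation": [1.5, 5, -1.6]},
    {"dp": [0, 0, 0], "rotation": [0, 0, 0]}
  ]
}}

```text
t: 15.97
eef_pos: [0.6552, -0.0399, 0.204]
ee_rot: [-1.011, 0.01, 0.093]
force: [0.5, 0.9, -0.7]
width: 0.0531
```

```bash
python3 - <<'E'
from h import *
print(ang()); shot('w8'); 
w=np.load('w8.npz')['pixels']; c=np.clip(w.astype(float)*2.5,0,255).astype(np.uint8)[30:230,120:380,::-1]
cv2.imwrite('pics/w8c.png',cv2.resize(c,None,fx=3,fy=3,interpolation=cv2.INTER_CUBIC))
E
```

```text
[ 0.6  1.6 -0.3]
[-13.5 -52.4  95.1] [ 0.53696652  0.91310126 -0.65580911] 0.053097935847645564
```

View pics/w8.png

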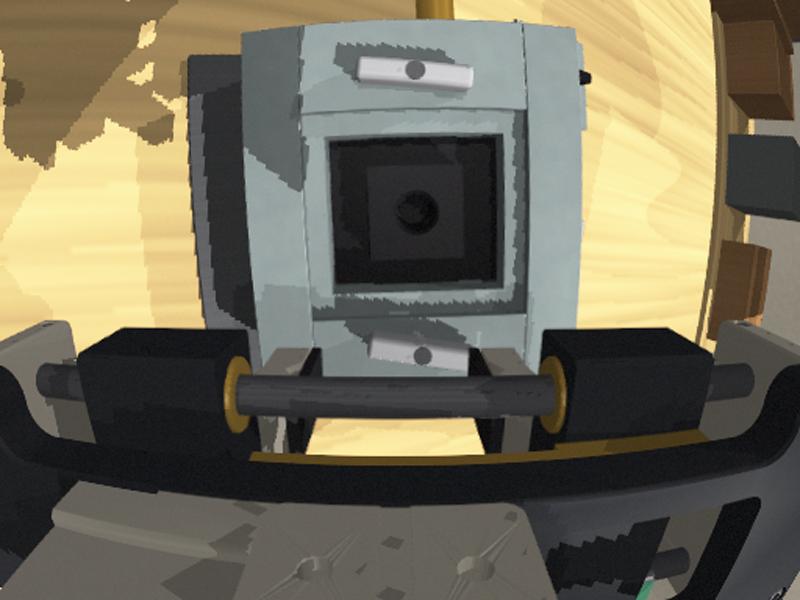

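View pics/w8c.png

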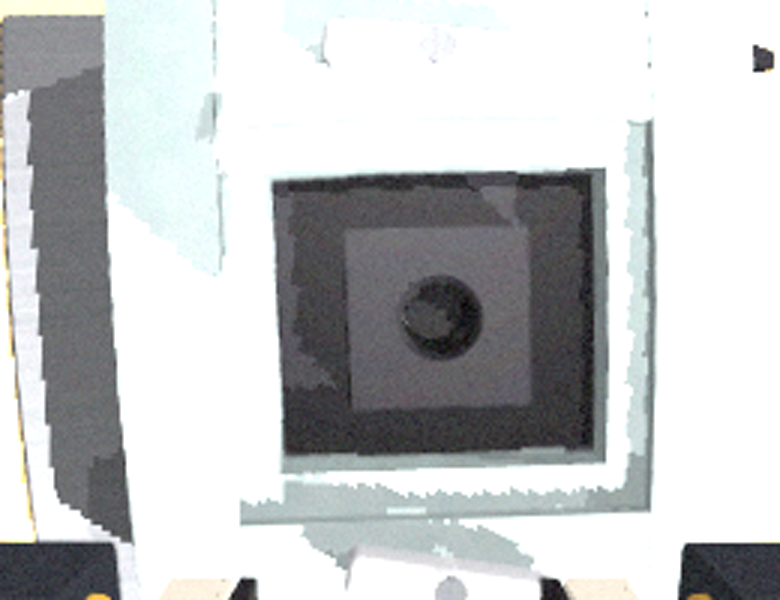

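```bash
python3 - <<'E'
from h import *
w=dict(np.load('w8.npz'))
def P(x,y,o):
    u=120+(x+.5)/3-.5; v=30+(y+.5)/3-.5
    return loc(wplane(w,u,v,o,k=1.0))
for k,a in dict(bore=(441.5,317),bl=(400,317),br=(483,317),bt=(441,274),bb=(441,360),c1=(345,230),c2=(528,228),c3=(353,410),c4=(530,407)).items(): print(k,P(*a,-.014))
for k,a in dict(p1=(220,275),o3=(243,522),o4=(650,511),o2=(650,120)).items(): print(k,P(*a,0))
print('btn',P(436,43,.017))
# mouth depth
import numpy as np
z=w['z_map']
for (x,y) in [(370,250),(500,250),(370,390),(510,390)]:
    u=120+x/3; v=30+y/3
    zz=np.median(z[int(v)-3:int(v)+4,int(u)-3:int(u)+4])
    o,d=wray(w,u,v,1.0); M=w['mount']; dc=(w['Rm']@M[:3,:3]).T@d
    print('depth pt',loc(o+d*zz/dc[2]))
E
```

```text
bore [  1.5   0.9 -14. ]
bl [-10.9   1.2 -14. ]
br [ 13.9   0.7 -14. ]
bt [  1.6  13.9 -14. ]
bb [  1.1 -12.  -14. ]
c1 [-26.4  27.9 -14. ]
c2 [ 28.   27.5 -14. ]
c3 [-25.9 -26.5 -14. ]
c4 [ 28.1 -27.  -14. ]
p1 [-61.8  16.2   0. ]
o3 [-59.4 -56.8   0. ]
o4 [ 63.3 -57.2   0. ]
o2 [62.5 59.4  0. ]
btn [ 0.2 76.6 17. ]
depth pt [-18.9  21.2 -11.7]
depth pt [ 19.5  20.5 -11.9]
depth pt [-20.2 -20.6 -12.1]
depth pt [ 22.  -21.7 -12.2]
```

```bash
cat >> h.py <<'E'
rv=np.array([-.128,.992,0]); RP=toolR(-ez,rv)
PIPE=np.array([.4983,-.3168,.176])
PORT=C+.0011*us+.0006*by-.0135*n
E
python3 - <<'E'
from h import *
plan(np.array([PIPE[0],PIPE[1],.26]),RP)
E
```

```text
t 16.02 dist mm 324.0 ang 32.1 N 9 F [ 0.   0.1 -0.2] w 0.0533
[{"dp":[-20.3, -20.5, -21.5],"rotation":[-3.56, -0.21, 0.0]},{"dp":[-20.4, -19.1, -22.7],"rotation":[-3.56, -0.21, 0.0]},{"dp":[-20.5, -17.7, -23.7],"rotation":[-3.56, -0.21, 0.0]},{"dp":[-20.6, -16.2, -24.7],"rotation":[-3.56, -0.21, 0.0]},{"dp":[-20.7, -14.6, -25.6],"rotation":[-3.56, -0.21, 0.0]}]
[{"dp":[-20.8, -13.0, -26.4],"rotation":[-3.56, -0.21, 0.0]},{"dp":[-20.9, -11.3, -27.0],"rotation":[-3.56, -0.21, 0.0]},{"dp":[-21.0, -9.6, -27.6],"rotation":[-3.56, -0.21, 0.0]},{"dp":[-21.1, -7.9, -28.1],"rotation":[-3.56, -0.21, 0.0]}]
```

Emit:
{"api": "move_arm", "payload": {
  "deltas": [
    {"dp": [-20, -24, -21], "rotation": [-3.6, -0.2, 0]},
    {"dp": [-20, -22, -23], "rotation": [-3.6, -0.2, 0]},
    {"dp": [-20, -20, -24], "rotation": [-3.6, -0.2, 0]},
    {"dp": [-21, -16, -25], "rotation": [-3.6, -0.2, 0]},
    {"dp": [-21, -15, -26], "rotation": [-3.6, -0.2, 0]}
  ]
}}

```text
t: 16.43
eef_pos: [0.5676, -0.1991, 0.238]
ee_rot: [-1.332, 0.01, 0.123]
force: [-0.1, 0.5, -0.6]
width: 0.0535
```

Emit:
{"api": "move_arm", "payload": {
  "deltas": [
    {"dp": [-21, -12, -26], "rotation": [-3.6, -0.2, 0]},
    {"dp": [-21, -10, -27], "rotation": [-3.6, -0.2, 0]},
    {"dp": [-21, -8, -27], "rotation": [-3.6, -0.2, 0]},
    {"dp": [-20, -6, -25], "rotation": [-3.4, -0.2, 0]},
    {"dp": [0, 0, 0], "rotation": [0, 0, 0]}
  ]
}}

```text
t: 16.85
eef_pos: [0.4959, -0.3224, 0.2661]
ee_rot: [-1.601, 0.002, 0.151]
force: [0.1, -0.2, -0.1]
width: 0.053
```

```bash
python3 - <<'E'
from h import *
s=cur()[2]; print(s['eef_pos'],s['q']); shot('w9')
plan(np.array([PIPE[0],PIPE[1],.19]),RP)
E
```

```text
[ 0.49585889 -0.32243509  0.26613917] [-0.22675489  0.18743495 -0.14536745  0.03087521 -1.22899966 -1.20329887]
[-204.   139.4  284.8] [ 0.08871055 -0.1508349  -0.06285351] 0.05302354900119433
t 16.9 dist mm 75.9 ang 2.0 N 2 F [0.1 0.6 1.1] w 0.0533
[{"dp":[1.1, 37.8, 3.0],"rotation":[0.79, 0.64, -0.04]},{"dp":[1.0, 37.8, 2.5],"rotation":[0.79, 0.64, -0.04]}]
```

View pics/w9.png

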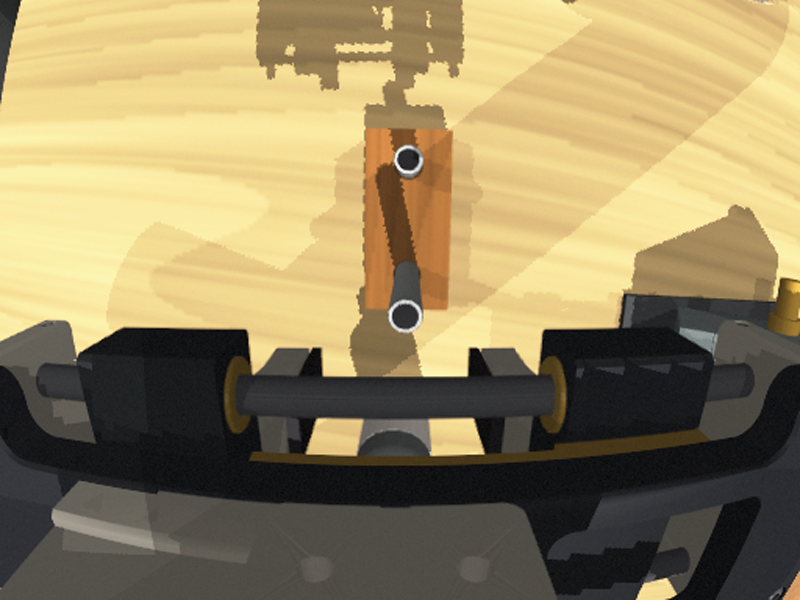

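```bash
python3 - <<'E'
from h import *
w=dict(np.load('w9.npz'))
print(wplane(w,405,317,0,C0=PIPE,nn=ez), wplane(w,408,161,0,C0=np.array([0,0,.115]),nn=ez))
E
```

```text
[ 0.49810859 -0.31959897  0.176     ] [ 0.40989164 -0.33189337  0.115     ]
```

```bash
sed -i 's/^PIPE=.*/PIPE=np.array([.4982,-.3194,.176])/' h.py
python3 - <<'E'
from h import *
plan(np.array([PIPE[0],PIPE[1],.19]),RP)
E
```

```text
t 16.9 dist mm 75.8 ang 2.0 N 2 F [0.1 0.6 1.1] w 0.0533
[{"dp":[0.9, 37.8, 1.7],"rotation":[0.79, 0.64, -0.04]},{"dp":[0.8, 37.9, 1.2],"rotation":[0.79, 0.64, -0.04]}]
```

Emit:
{"api": "move_arm", "payload": {
  "deltas": [
    {"dp": [1, 36, 1.5], "rotation": [0.8, 0.6, 0]},
    {"dp": [1, 34, 1], "rotation": [0.8, 0.6, 0]},
    {"dp": [0, 0, 0], "rotation": [0, 0, 0]}
  ]
}}

```text
t: 17.15
eef_pos: [0.5013, -0.3169, 0.1976]
ee_rot: [-1.571, -0.007, 0.134]
force: [-0.0, 1.1, -0.9]
width: 0.0532
```

```bash
python3 - <<'E'
from h import *
print(cur()[0])
plan(np.array([PIPE[0],PIPE[1],.140]),RP)
E
```

```text
[ 0.50132672 -0.31692765  0.19763383]
t 17.15 dist mm 57.8 ang 0.5 N 2 F [-0.   1.1 -0.9] w 0.0532
[{"dp":[-1.9, 28.8, -1.0],"rotation":[0.0, 0.16, 0.2]},{"dp":[-1.8, 28.8, -1.0],"rotation":[0.0, 0.16, 0.2]}]
```

Emit:
{"api": "move_arm", "payload": {
  "deltas": [
    {"dp": [-2, 30, -1], "rotation": [0, 0.2, 0.2]},
    {"dp": [-2, 28, -1], "rotation": [0, 0, 0]},
    {"dp": [0, 10, 0], "rotation": [0, 0, 0]},
    {"dp": [0, 0, 0], "rotation": [0, 0, 0]}
  ]
}}

```text
t: 17.48
eef_pos: [0.5022, -0.3174, 0.1315]
ee_rot: [-1.572, -0.006, 0.138]
force: [-0.2, 0.8, 0.6]
width: 0.053
```

```bash
python3 - <<'E'
from h import *
print(cur()[0])
plan(np.array([PIPE[0],PIPE[1],.128]),RP)
E
```

```text
[ 0.5021583  -0.31735507  0.13151805]
t 17.48 dist mm 5.7 ang 0.6 N 1 F [-0.2  0.8  0.6] w 0.053
[{"dp":[-4.2, 3.5, -1.5],"rotation":[0.09, 0.53, 0.32]}]
```

Emit:
{"api": "move_arm", "payload": {
  "deltas": [
    {"dp": [-4, 3, -1.5], "rotation": [0, 0.5, 0.3]},
    {"dp": [-1, 0, -0.5], "rotation": [0, 0, 0]},
    {"dp": [0, 0, 0], "rotation": [0, 0, 0]}
  ]
}}

```text
t: 17.73
eef_pos: [0.5, -0.32, 0.1322]
ee_rot: [-1.575, -0.002, 0.131]
force: [0.5, -0.1, -0.3]
width: 0.0534
```

```bash
python3 - <<'E'
from h import *
print(cur()[0]); shot('w10')
plan(np.array([PIPE[0],PIPE[1],.128]),RP)
E
```

```text
[ 0.49998269 -0.31998512  0.13222324]
[-272.3  135.   169.7] [ 0.48525869 -0.1214178  -0.32895647] 0.0533926418335054
t 17.78 dist mm 4.8 ang 0.3 N 1 F [ 0.8 -0.5  0.6] w 0.0534
[{"dp":[-1.8, 4.4, 1.0],"rotation":[0.23, 0.16, 0.15]}]
```

View pics/w10.png

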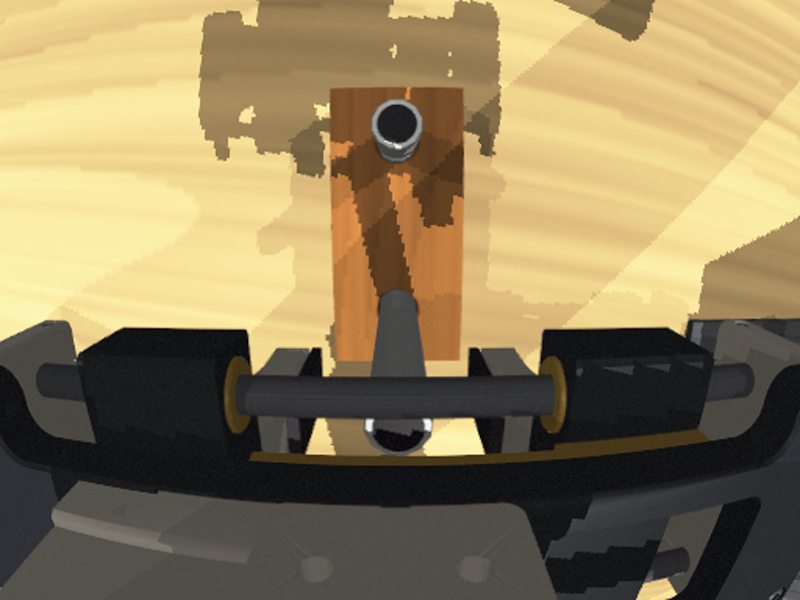

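Emit:
{"api": "move_arm", "payload": {
  "deltas": [
    {"dp": [-2, 4, 0.5], "rotation": [0.2, 0, 0.2]},
    {"dp": [0, 0, 0], "rotation": [0, 0, 0]},
    {"dp": [0, 0, 0], "rotation": [0, 0, 0]},
    {"dp": [0, 0, 0], "rotation": [0, 0, 0]},
    {"dp": [0, 0, 0], "rotation": [0, 0, 0]}
  ],
  "jaw": 255,
  "squeeze": 40
}}

```text
t: 18.2
eef_pos: [0.4994, -0.3205, 0.1316]
ee_rot: [-1.573, -0.004, 0.131]
force: [-0.2, 0.1, -0.0]
width: 0.0257
```

Emit:
{"api": "move_arm", "payload": {
  "deltas": [
    {"dp": [0, 0, 0], "rotation": [0, 0, 0]},
    {"dp": [0, 0, 0], "rotation": [0, 0, 0]}
  ]
}}

```text
t: 18.37
eef_pos: [0.4993, -0.3205, 0.1317]
ee_rot: [-1.573, -0.004, 0.131]
force: [-0.3, 0.5, -1.2]
width: 0.0185
```

```bash
python3 - <<'E'
from h import *
s=cur()[2];print(s['eef_pos'],s['ee_rot'],s['force'],s['moment'],s['width'])
E
```

```text
[ 0.49934153 -0.32047017  0.13165661] [-1.57309483 -0.0038702   0.1310468 ] [-0.2521888   0.4728353  -1.24133483] [ 0.11756956 -0.05111463  0.01337758] 0.01852210306318254
```

Emit:
{"api": "move_arm", "payload": {
  "deltas": [
    {"dp": [0, -5, 0], "rotation": [0, 0, 0]},
    {"dp": [0, -10, 0], "rotation": [0, 0, 0]}
  ]
}}

```text
t: 18.53
eef_pos: [0.4981, -0.3198, 0.1451]
ee_rot: [-1.571, -0.001, 0.131]
force: [1.4, 0.2, -1.8]
width: 0.0181
```

```bash
python3 - <<'E'
from h import *
s=cur()[2];print(s['eef_pos'],s['ee_rot'],s['force'],s['moment'],s['width']);shot('w11')
E
```

```text
[ 0.49807838 -0.31981397  0.14512853] [-1.57098777e+00 -5.93443797e-04  1.30569946e-01] [ 1.40964027  0.20358888 -1.77063332] [ 0.04065436 -0.63496705  0.04962003] 0.01812344511313045
[-265.2  136.9  180.5] [ 1.40964027  0.20358888 -1.77063332] 0.01812344511313045
```

View pics/w11.png

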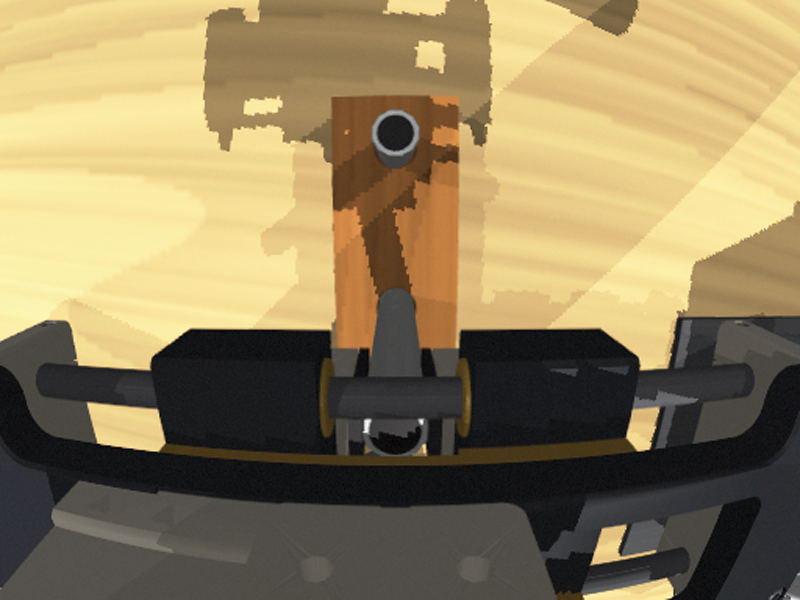

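Emit:
{"api": "move_arm", "payload": {
  "deltas": [
    {"dp": [0, -20, 0], "rotation": [0, 0, 0]},
    {"dp": [0, -30, 0], "rotation": [0, 0, 0]},
    {"dp": [0, -35, 0], "rotation": [0, 0, 0]},
    {"dp": [0, -35, 0], "rotation": [0, 0, 0]},
    {"dp": [0, -35, 0], "rotation": [0, 0, 0]}
  ]
}}

```text
t: 19.0
eef_pos: [0.4951, -0.3187, 0.3036]
ee_rot: [-1.567, 0.008, 0.13]
force: [1.6, -0.6, -2.0]
width: 0.0186
```

```bash
python3 - <<'E'
from h import *
s=cur()[2];print(s['eef_pos'],s['ee_rot'],s['force'],s['moment'],s['width']);shot('w12')
f=arm.grab_frame('side'); np.savez('side2.npz',**f); cv2.imwrite('pics/side2.png',cv2.resize(f['pixels'][0:240,180:400,::-1],None,fx=2.5,fy=2.5,interpolation=cv2.INTER_CUBIC))
plan(PORT+(.1215+.060)*n,RB)
E
```

```text
[ 0.49505955 -0.31865571  0.30356911] [-1.56655379  0.00783887  0.13029059] [ 1.61490845 -0.64612129 -2.01889875] [-0.12205305 -0.26025952 -0.00260742] 0.01859645462946397
[-181.1  139.8  314.7] [ 1.61490845 -0.64612129 -2.01889875] 0.01859645462946397
t 19.1 dist mm 273.4 ang 31.7 N 8 F [ 0.6 -0.2 -1.2] w 0.0184
[{"dp":[17.4, 4.4, 29.1],"rotation":[3.96, 0.08, -0.01]},{"dp":[17.3, 6.4, 28.7],"rotation":[3.96, 0.08, -0.01]},{"dp":[17.3, 8.4, 28.2],"rotation":[3.96, 0.08, -0.01]},{"dp":[17.3, 10.3, 27.6],"rotation":[3.96, 0.08, -0.01]},{"dp":[17.2, 12.2, 26.9],"rotation":[3.96, 0.08, -0.01]}]
[{"dp":[17.2, 14.0, 26.0],"rotation":[3.96, 0.08, -0.01]},{"dp":[17.1, 15.8, 25.0],"rotation":[3.96, 0.08, -0.01]},{"dp":[17.1, 17.5, 23.9],"rotation":[3.96, 0.08, -0.01]}]
```

View pics/side2.png

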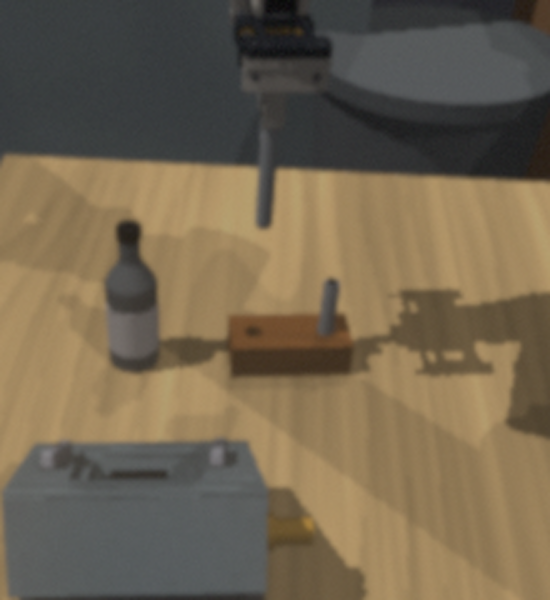

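View pics/w12.png

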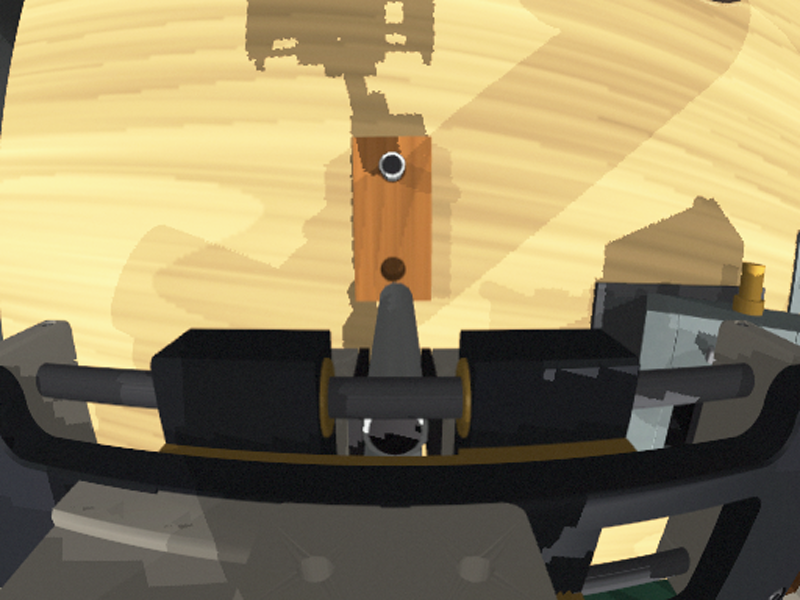

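```bash
cat >> h.py <<'E'
def proj(w,pt,k=1.5625):
    M=w['mount']; c=np.linalg.inv(M)@np.r_[np.array(pt)/1000,1]; c=c[:3]
    th=np.arctan2(np.hypot(c[0],c[1]),c[2]); ph=np.arctan2(c[1],c[0])
    return np.round([(w['cx']+w['fx']*th*np.cos(ph)+.5)*k-.5,(w['cy']+w['fx']*th*np.sin(ph)+.5)*k-.5],1)
E
python3 - <<'E'
from h import *
w=dict(np.load('w12.npz'))
for y in (115.5,121.5): print(y,proj(w,(0,y,0)),proj(w,(-10,y,0)),proj(w,(0,y,10)),proj(w,(0,y,-10)))
print(proj(w,(0,121.5,7.8)),proj(w,(-7.8,121.5,0)))
print('top',proj(w,(0,-43,0)),proj(w,(10,-43,0)),proj(w,(-10,-43,0)),proj(w,(0,-43,10)))
c=w['pixels'][165:300,200:310,::-1]; c=np.clip(c.astype(float)*1.6,0,255).astype(np.uint8)
cv2.imwrite('pics/w12c.png',cv2.resize(c,None,fx=4.4,fy=4.4,interpolation=cv2.INTER_CUBIC))
E
```

```text
115.5 [395.6 301.1] [395.6 284.9] [412.1 301.1] [379.1 301.1]
121.5 [395.6 298.8] [395.6 282.9] [411.7 298.8] [379.4 298.8]
[408.2 298.8] [395.6 286.5]
top [396.6 434.1] [396.6 463.2] [396.7 402.8] [431.9 433.9]
```

View pics/w12c.png

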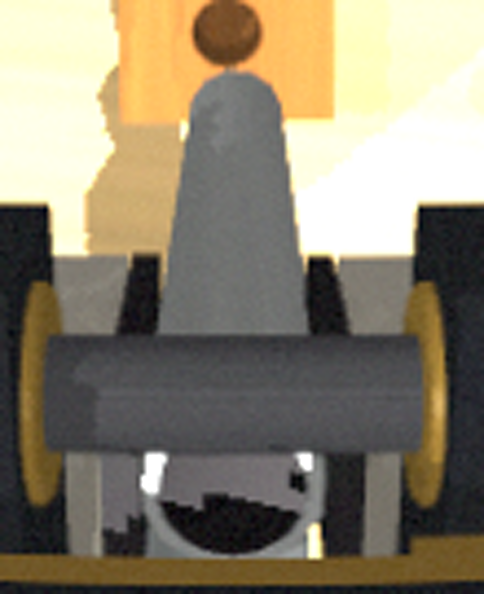

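Emit:
{"api": "move_arm", "payload": {
  "deltas": [
    {"dp": [17, 2, 29], "rotation": [4, 0, 0]},
    {"dp": [17, 4, 29], "rotation": [4, 0, 0]},
    {"dp": [17, 6, 28], "rotation": [4, 0.2, 0]},
    {"dp": [17, 9, 28], "rotation": [4, 0, 0]},
    {"dp": [17, 11, 27], "rotation": [4, 0.2, 0]}
  ],
  "squeeze": 60
}}

```text
t: 19.52
eef_pos: [0.5642, -0.1627, 0.3067]
ee_rot: [-1.219, -0.012, 0.123]
force: [0.5, -1.2, -2.2]
width: 0.0181
```

```bash
cat >> h.py <<'E'
OFF=np.array([1,0,-.5])/1000; L=.1215
def tgt(d): return PORT+n*(L+d)+RB@OFF
E
python3 - <<'E'
from h import *
plan(tgt(.06),RB,4)
E
```

```text
t 19.52 dist mm 105.6 ang 11.4 N 4 F [ 0.5 -1.2 -2.2] w 0.0181
[{"dp":[13.2, 15.3, 17.0],"rotation":[2.84, 0.12, 0.13]},{"dp":[13.2, 16.0, 16.2],"rotation":[2.84, 0.12, 0.13]},{"dp":[13.2, 16.8, 15.5],"rotation":[2.84, 0.12, 0.13]},{"dp":[13.2, 17.5, 14.6],"rotation":[2.84, 0.12, 0.13]}]
```

Emit:
{"api": "move_arm", "payload": {
  "deltas": [
    {"dp": [13, 12, 17], "rotation": [2.8, 0.1, 0.1]},
    {"dp": [13, 14, 16], "rotation": [2.8, 0.1, 0.1]},
    {"dp": [13, 15, 15], "rotation": [2.8, 0.1, 0.1]},
    {"dp": [12, 15, 13], "rotation": [2.8, 0.1, 0.1]},
    {"dp": [0, 0, 0], "rotation": [0, 0, 0]}
  ]
}}

```text
t: 19.93
eef_pos: [0.6096, -0.0706, 0.2821]
ee_rot: [-1.009, -0.005, 0.122]
force: [-0.8, -0.4, -1.7]
width: 0.0183
```

```bash
python3 - <<'E'
from h import *
plan(tgt(.06),RB,1); print(loc(cur()[0]),ang()); shot('w13')
w=dict(np.load('w13.npz'))
c=w['pixels'][80:270,160:340,::-1]; c=np.clip(c.astype(float)*2.2,0,255).astype(np.uint8)
cv2.imwrite('pics/w13c.png',cv2.resize(c,None,fx=4,fy=4,interpolation=cv2.INTER_CUBIC))
E
```

```text
t 19.93 dist mm 9.3 ang 0.7 N 1 F [-0.8 -0.4 -1.7] w 0.0183
[{"dp":[-3.1, 6.8, -5.5],"rotation":[-0.65, 0.28, 0.16]}]
[  6.   -3.4 174.9] [ 0.7 -0.3 -0.2]
[  6.   -3.4 174.9] [-0.75866015 -0.42218148 -1.65136416] 0.01825801860415893
```

View pics/w13c.png

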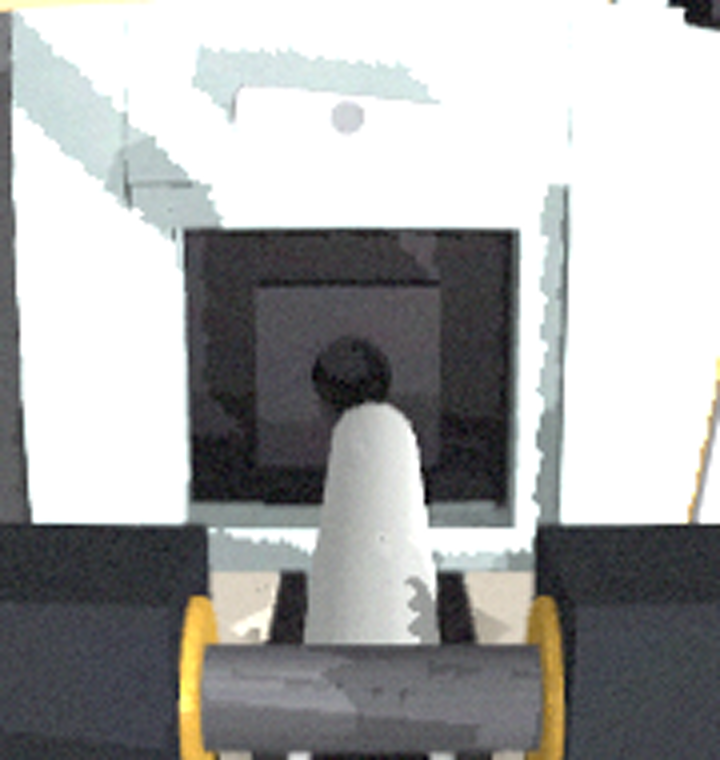

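```bash
python3 - <<'E'
from h import *
w=dict(np.load('w13.npz'))
P=lambda x,y,o:loc(wplane(w,160+(x+.5)/4-.5,80+(y+.5)/4-.5,o,k=1.0))
for k,a in dict(bore=(351,374),bl=(312,374),br=(392,374),bt=(351,335),c1=(256,284),c2=(439,284),c3=(258,466),c4=(440,466)).items(): print(k,P(*a,-.014))
print('btn',P(347,117,.017))
for y in (115.5,121.5,127): print(y,[list(np.round((np.array(proj(w,p,1.0))-[160,80]+.5)*4-.5,0)) for p in [(-10,y,0),(-10,y-15,0),(0,y-20,10),(0,y-20,-10)]])
E
```

```text
bore [  1.7   1.7 -14. ]
bl [ -9.8   1.7 -14. ]
br [ 13.9   1.8 -14. ]
bt [  1.7  13.4 -14. ]
c1 [-26.2  28.6 -14. ]
c2 [ 27.4  28.7 -14. ]
c3 [-26.4 -26.5 -14. ]
c4 [ 28.6 -26.4 -14. ]
btn [ 0.6 76.2 17. ]
115.5 [[np.float64(373.0), np.float64(410.0)], [np.float64(373.0), np.float64(424.0)], [np.float64(419.0), np.float64(473.0)], [np.float64(328.0), np.float64(473.0)]]
121.5 [[np.float64(373.0), np.float64(405.0)], [np.float64(373.0), np.float64(418.0)], [np.float64(418.0), np.float64(466.0)], [np.float64(329.0), np.float64(466.0)]]
127 [[np.float64(373.0), np.float64(401.0)], [np.float64(373.0), np.float64(413.0)], [np.float64(417.0), np.float64(460.0)], [np.float64(330.0), np.float64(460.0)]]
```

```bash
sed -i 's/^PORT=.*/PORT=C+.0012*us+.0010*by-.0135*n/; s/^OFF=.*/OFF=np.array([1.5,0,-.5])\/1000; L=.1215/' h.py; python3 - <<'E'
from h import *
plan(tgt(.015),RB,3); print(loc(tgt(.015)))
E
```

```text
t 19.98 dist mm 53.8 ang 0.6 N 3 F [-0.6 -0.6 -1.2] w 0.0181
[{"dp":[-0.9, 17.8, -1.6],"rotation":[-0.14, 0.1, 0.07]},{"dp":[-0.8, 17.8, -1.6],"rotation":[-0.14, 0.1, 0.07]},{"dp":[-0.8, 17.8, -1.5],"rotation":[-0.14, 0.1, 0.07]}]
[  0.7  -0.5 123. ]
```

Emit:
{"api": "move_arm", "payload": {
  "deltas": [
    {"dp": [-1, 18, -2], "rotation": [-0.2, 0.1, 0.1]},
    {"dp": [-1, 18, -2], "rotation": [-0.2, 0.1, 0.1]},
    {"dp": [-1, 12, -1.5], "rotation": [0, 0.1, 0]},
    {"dp": [0, 0, 0], "rotation": [0, 0, 0]}
  ]
}}

```text
t: 20.32
eef_pos: [0.6041, -0.0556, 0.2408]
ee_rot: [-1.029, -0.005, 0.119]
force: [0.4, 1.3, -1.7]
width: 0.0181
```

```bash
python3 - <<'E'
from h import *
plan(tgt(.015),RB,1); print(loc(cur()[0]),ang()); shot('w14')
w=dict(np.load('w14.npz'))
c=w['pixels'][80:270,160:340,::-1]; c=np.clip(c.astype(float)*2.2,0,255).astype(np.uint8)
cv2.imwrite('pics/w14c.png',cv2.resize(c,None,fx=4,fy=4,interpolation=cv2.INTER_CUBIC))
E
```

```text
t 20.32 dist mm 9.0 ang 0.5 N 1 F [ 0.4  1.3 -1.7] w 0.0181
[{"dp":[0.7, 8.5, 3.0],"rotation":[0.47, 0.14, 0.22]}]
[ -2.3   0.2 131.5] [-0.5 -0.1 -0.2]
[ -2.3   0.2 131.5] [ 0.4223982   1.26480277 -1.72889209] 0.018073769597941856
```

View pics/w14c.png

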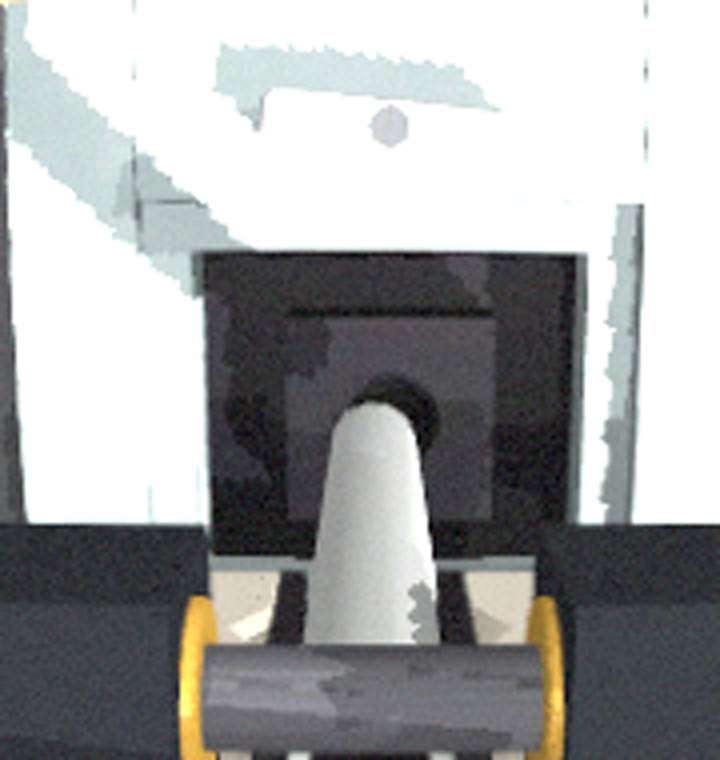

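Emit:
{"api": "move_arm", "payload": {
  "deltas": [
    {"dp": [0.8, 4, 3], "rotation": [0.5, 0.1, 0.2]},
    {"dp": [0.3, 5, 0.5], "rotation": [0.2, 0, 0]},
    {"dp": [0, 0, 0], "rotation": [0, 0, 0]}
  ]
}}

```text
t: 20.62
eef_pos: [0.6057, -0.0498, 0.2394]
ee_rot: [-1.02, -0.006, 0.12]
force: [-0.5, 0.7, -1.6]
width: 0.0179
```

```bash
python3 - <<'E'
from h import *
plan(tgt(.005),RB,1); print(loc(cur()[0]),ang()); shot('w15')
w=dict(np.load('w15.npz'))
c=w['pixels'][80:270,160:340,::-1]; c=np.clip(c.astype(float)*2.2,0,255).astype(np.uint8)
cv2.imwrite('pics/w15c.png',cv2.resize(c,None,fx=4,fy=4,interpolation=cv2.INTER_CUBIC))
E
```

```text
t 20.62 dist mm 14.5 ang 0.4 N 1 F [-0.5  0.7 -1.6] w 0.0179
[{"dp":[-1.6, 14.4, -1.0],"rotation":[-0.04, 0.2, 0.3]}]
[  1.7  -2.  127.4] [ 0.  -0.2 -0.3]
[  1.7  -2.  127.4] [-0.53611336  0.74788052 -1.64251939] 0.017947569734341393
```

View pics/w15c.png

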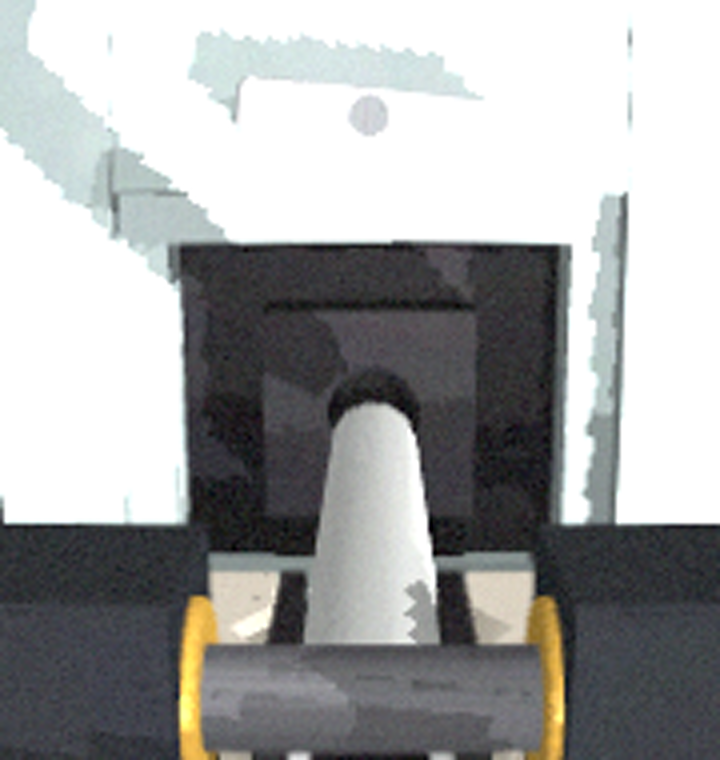

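Emit:
{"api": "move_arm", "payload": {
  "deltas": [
    {"dp": [-1, 8, -0.6], "rotation": [0, 0.1, 0.2]},
    {"dp": [-0.5, 6, 0], "rotation": [0, 0, 0]},
    {"dp": [0, 0, 0], "rotation": [0, 0, 0]}
  ]
}}

```text
t: 20.92
eef_pos: [0.604, -0.0438, 0.2277]
ee_rot: [-1.022, -0.005, 0.119]
force: [0.1, 0.4, -1.8]
width: 0.0175
```

```bash
python3 - <<'E'
from h import *
plan(tgt(.002),RB,1); print(loc(cur()[0]),ang()); shot('w16')
w=dict(np.load('w16.npz'))
c=w['pixels'][120:250,190:320,::-1]; c=np.clip(c.astype(float)*2.2,0,255).astype(np.uint8)
cv2.imwrite('pics/w16c.png',cv2.resize(c,None,fx=4.5,fy=4.5,interpolation=cv2.INTER_CUBIC))
E
```

```text
t 20.92 dist mm 4.3 ang 0.3 N 1 F [ 0.1  0.4 -1.8] w 0.0175
[{"dp":[-0.6, 4.3, -0.1],"rotation":[0.06, 0.14, 0.24]}]
[  0.8  -1.1 114.3] [-0.1 -0.1 -0.2]
[  0.8  -1.1 114.3] [ 0.125042    0.37324111 -1.77274433] 0.01747075960041758
```

View pics/w16c.png

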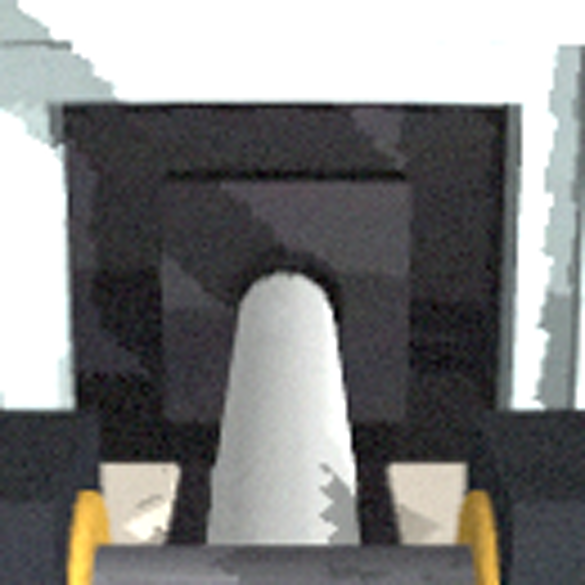

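Emit:
{"api": "move_arm", "payload": {
  "deltas": [
    {"dp": [-0.5, 5, 0], "rotation": [0, 0.1, 0.2]},
    {"dp": [0, 5, 0], "rotation": [0, 0, 0]},
    {"dp": [0, 4, 0], "rotation": [0, 0, 0]}
  ]
}}

```text
t: 21.22
eef_pos: [0.6031, -0.0368, 0.2158]
ee_rot: [-1.023, -0.002, 0.119]
force: [0.6, 0.9, -0.6]
width: 0.0181
```

```bash
cat >> h.py <<'E'
def rep():
    p,Rm,s=cur(); F=np.array(s['force']); print('t',round(s['t'],2),'loc',loc(p),'depth',round(float((PORT-p)@n*1000+L*1000),1),'ang',ang(),'F us,by,n',np.round([F@us,F@by,F@n],1),'M',np.round(s['moment'],2),'w',round(s['width'],4))
E
python3 -c "
from h import *
rep(); plan(tgt(-.02),RB,1)"
```

```text
t 21.22 loc [  0.6  -1.  100.4] depth 7.6 ang [-0.1 -0.1 -0.1] F us,by,n [ 0.4 -0.7 -0.9] M [-1.94 -0.22 -0.01] w 0.0181
t 21.22 dist mm 12.4 ang 0.2 N 1 F [ 0.6  0.9 -0.6] w 0.0181
[{"dp":[-0.5, 12.4, 0.1],"rotation":[0.12, 0.06, 0.08]}]
```

Emit:
{"api": "move_arm", "payload": {
  "deltas": [
    {"dp": [0, 4, 0], "rotation": [0, 0, 0]},
    {"dp": [0, 4, 0], "rotation": [0, 0, 0]},
    {"dp": [0, 0, 0], "rotation": [0, 0, 0]}
  ]
}}

```text
t: 21.47
eef_pos: [0.602, -0.0314, 0.207]
ee_rot: [-1.022, 0.0, 0.12]
force: [-0.2, 0.5, -2.3]
width: 0.0183
```

```bash
python3 -c "
from h import *
rep()"
```

```text
t 21.47 loc [ 0.7 -0.5 90. ] depth 18.0 ang [-0.1 -0.   0. ] F us,by,n [-0.8  0.2 -2.2] M [-1.91 -0.21 -0.05] w 0.0183
```

Emit:
{"api": "move_arm", "payload": {
  "deltas": [
    {"dp": [0, 4, 0], "rotation": [0, 0, 0]},
    {"dp": [0, 4, 0], "rotation": [0, 0, 0]},
    {"dp": [0, 0, 0], "rotation": [0, 0, 0]}
  ]
}}

```text
t: 21.72
eef_pos: [0.6023, -0.0277, 0.2013]
ee_rot: [-1.024, -0.003, 0.12]
force: [-0.6, 0.7, -0.8]
width: 0.018
```

```bash
python3 -c "
from h import *
rep()"
```

```text
t 21.72 loc [ 0.8 -1.3 83.2] depth 24.8 ang [-0.2 -0.1 -0.1] F us,by,n [ 0.3  0.5 -1.1] M [-1.68 -0.13  0.04] w 0.018
```

Emit:
{"api": "move_arm", "payload": {
  "deltas": [
    {"dp": [0, 4, 0], "rotation": [0, 0, 0]},
    {"dp": [0, 4, 0], "rotation": [0, 0, 0]}
  ]
}}

```text
t: 21.88
eef_pos: [0.6022, -0.0245, 0.196]
ee_rot: [-1.025, -0.005, 0.121]
force: [-1.3, -2.9, 5.6]
width: 0.0181
```

```bash
python3 -c "
from h import *
rep(); shot('w17')"
```

```text
t 21.88 loc [ 0.8 -1.6 77. ] depth 31.0 ang [-0.3 -0.2 -0.2] F us,by,n [0.6 1.7 6.2] M [-1.5   0.62  0.52] w 0.0181
[ 0.8 -1.6 77. ] [-1.3113249  -2.94108135  5.58994342] 0.01810619658286345
```

View pics/w17.png

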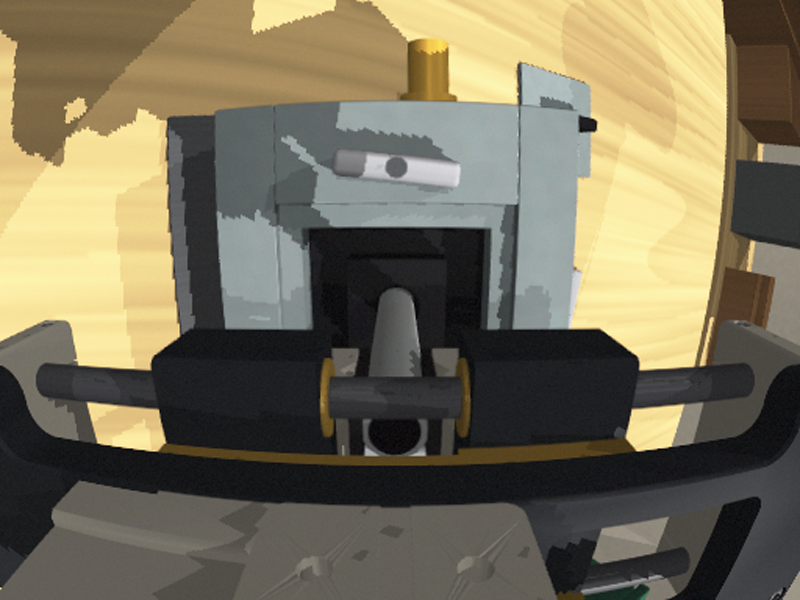

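Emit:
{"api": "move_arm", "payload": {
  "deltas": [
    {"dp": [0, 3, 0.3], "rotation": [0.2, 0.2, 0.2]},
    {"dp": [0, 3, 0], "rotation": [0, 0, 0]}
  ]
}}

```text
t: 22.1
eef_pos: [0.6021, -0.0215, 0.1909]
ee_rot: [-1.023, -0.001, 0.119]
force: [-1.3, -3.5, 6.6]
width: 0.0183
```

```bash
python3 -c "
from h import *
rep()"
```

```text
t 22.1 loc [ 0.7 -1.8 71.1] depth 36.9 ang [-0.1 -0.  -0. ] F us,by,n [0.6 1.7 7.4] M [-1.16  0.33  0.35] w 0.0183
```

Emit:
{"api": "move_arm", "payload": {
  "deltas": [
    {"dp": [0, 3, 0], "rotation": [0, 0, 0]},
    {"dp": [0, 3, 0], "rotation": [0, 0, 0]}
  ]
}}

```text
t: 22.27
eef_pos: [0.6022, -0.0191, 0.1868]
ee_rot: [-1.024, -0.002, 0.119]
force: [-1.9, -3.4, 6.3]
width: 0.0183
```

```bash
python3 -c "
from h import *
rep()"
```

```text
t 22.27 loc [ 0.6 -2.2 66.4] depth 41.6 ang [-0.2 -0.1 -0.1] F us,by,n [0.6 2.3 7. ] M [-1.5  0.7  0.5] w 0.0183
```

Emit:
{"api": "move_arm", "payload": {
  "deltas": [
    {"dp": [-0.5, 3, 0], "rotation": [0.1, 0, 0]},
    {"dp": [-0.5, 2.5, 0], "rotation": [0, 0, 0]}
  ]
}}

```text
t: 22.43
eef_pos: [0.6014, -0.0171, 0.1831]
ee_rot: [-1.024, -0.003, 0.119]
force: [-0.7, -2.6, 7.8]
width: 0.0182
```

```bash
python3 -c "
from h import *
rep(); shot('w18')"
```

```text
t 22.43 loc [ 0.4 -1.6 62.1] depth 45.9 ang [-0.2 -0.1 -0.2] F us,by,n [2. 1. 8.] M [-1.28  0.25  0.28] w 0.0182
[ 0.4 -1.6 62.1] [-0.65807606 -2.59822101  7.81837716] 0.0181505787197049
```

View pics/w18.png

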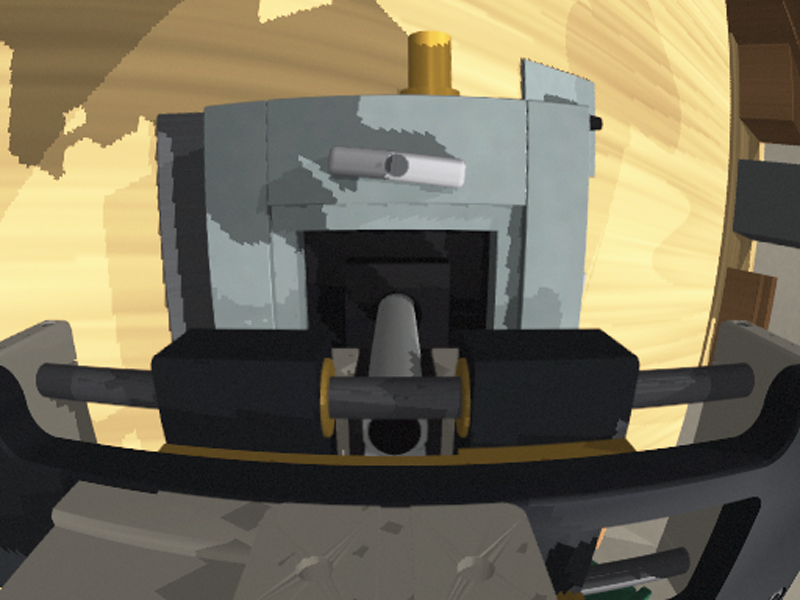

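Emit:
{"api": "move_arm", "payload": {
  "deltas": [
    {"dp": [-0.3, 2.5, 0], "rotation": [0.1, 0, 0]},
    {"dp": [0, 2.5, 0], "rotation": [0, 0, 0]}
  ]
}}

```text
t: 22.65
eef_pos: [0.6012, -0.015, 0.1793]
ee_rot: [-1.023, -0.005, 0.119]
force: [-1.2, -6.0, 11.9]
width: 0.0179
```

Emit:
{"api": "move_arm", "payload": {
  "deltas": [
    {"dp": [0, 2.5, 0], "rotation": [0, 0, 0]}
  ]
}}

```text
t: 22.73
eef_pos: [0.6017, -0.0151, 0.179]
ee_rot: [-1.025, -0.007, 0.12]
force: [-4.1, -11.5, 26.0]
width: 0.0183
```

```bash
python3 -c "
from h import *
rep()"
```

```text
t 22.73 loc [-0.1 -2.2 57.7] depth 50.3 ang [-0.2 -0.2 -0.3] F us,by,n [ 4.3  5.4 27.8] M [0.01 1.92 1.13] w 0.0183
```

Emit:
{"api": "move_arm", "payload": {
  "deltas": [
    {"dp": [0, 2, 0], "rotation": [0, 0, 0]},
    {"dp": [0, 2, 0], "rotation": [0, 0, 0]}
  ]
}}

```text
t: 22.9
eef_pos: [0.6017, -0.0149, 0.1793]
ee_rot: [-1.027, -0.009, 0.122]
force: [-2.8, -6.5, 13.6]
width: 0.0179
```

```bash
python3 -c "
from h import *
rep()"
```

```text
t 22.9 loc [ 0.2 -2.2 57.8] depth 50.2 ang [-0.3 -0.4 -0.4] F us,by,n [ 1.9  3.5 14.8] M [-0.44  1.59  0.98] w 0.0179
```

Emit:
{"api": "move_arm", "payload": {
  "deltas": [
    {"dp": [0, 3, 0], "rotation": [0.2, 0.2, 0.2]},
    {"dp": [0, 3, 0], "rotation": [0, 0, 0]},
    {"dp": [0, 3, 0], "rotation": [0, 0, 0]}
  ]
}}

```text
t: 23.15
eef_pos: [0.6019, -0.0148, 0.1793]
ee_rot: [-1.029, -0.011, 0.124]
force: [-4.3, -8.7, 18.3]
width: 0.0184
```

```bash
python3 -c "
from h import *
rep();shot('w19')"
```

```text
t 23.15 loc [ 0.3 -2.5 57.7] depth 50.3 ang [-0.5 -0.5 -0.4] F us,by,n [ 2.6  5.3 19.9] M [-0.04  2.2   1.31] w 0.0184
[ 0.3 -2.5 57.7] [-4.2936809  -8.70447452 18.30758846] 0.01839984425227383
```

View pics/w19.png

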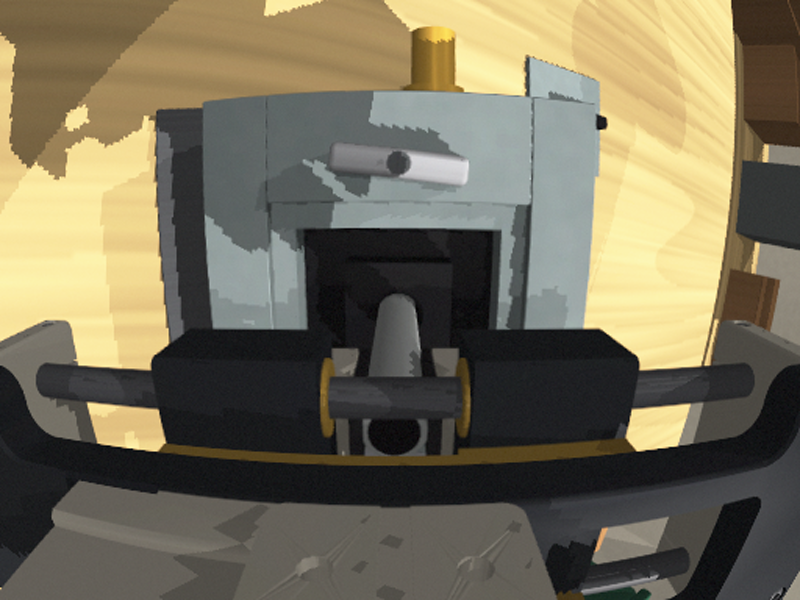

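Emit:
{"api": "move_arm", "payload": {
  "deltas": [
    {"dp": [-0.5, 4.5, 0], "rotation": [0.3, 0.3, 0.3]},
    {"dp": [-0.5, 4.5, 0], "rotation": [0.3, 0.3, 0.3]}
  ]
}}

```text
t: 23.37
eef_pos: [0.6021, -0.0148, 0.1792]
ee_rot: [-1.026, -0.005, 0.123]
force: [-5.5, -10.7, 25.1]
width: 0.0183
```

```bash
python3 -c "
from h import *
rep()"
```

```text
t 23.37 loc [ 0.2 -2.6 57.7] depth 50.3 ang [-0.3 -0.3 -0.1] F us,by,n [ 4.7  6.7 26.6] M [-0.14  2.27  1.39] w 0.0183
```

Emit:
{"api": "move_arm", "payload": {
  "deltas": [
    {"dp": [0, 0, 0], "rotation": [0, 0, 0]},
    {"dp": [0, 0, 0], "rotation": [0, 0, 0]},
    {"dp": [0, 0, 0], "rotation": [0, 0, 0]},
    {"dp": [0, 0, 0], "rotation": [0, 0, 0]},
    {"dp": [0, 0, 0], "rotation": [0, 0, 0]}
  ],
  "jaw": 60
}}

```text
t: 23.78
eef_pos: [0.6024, -0.0144, 0.1792]
ee_rot: [-1.024, -0.005, 0.121]
force: [0.5, -0.4, -0.9]
width: 0.0458
```

```bash
python3 -c "
from h import *
rep();shot('w20')"
```

```text
t 23.78 loc [ 0.6 -3.  57.5] depth 50.5 ang [-0.2 -0.3 -0.2] F us,by,n [-0.9 -0.4 -0.5] M [-1.74 -0.22 -0.04] w 0.0458
[ 0.6 -3.  57.5] [ 0.47738883 -0.40506254 -0.91977399] 0.045813798076782146
```

View pics/w20.png

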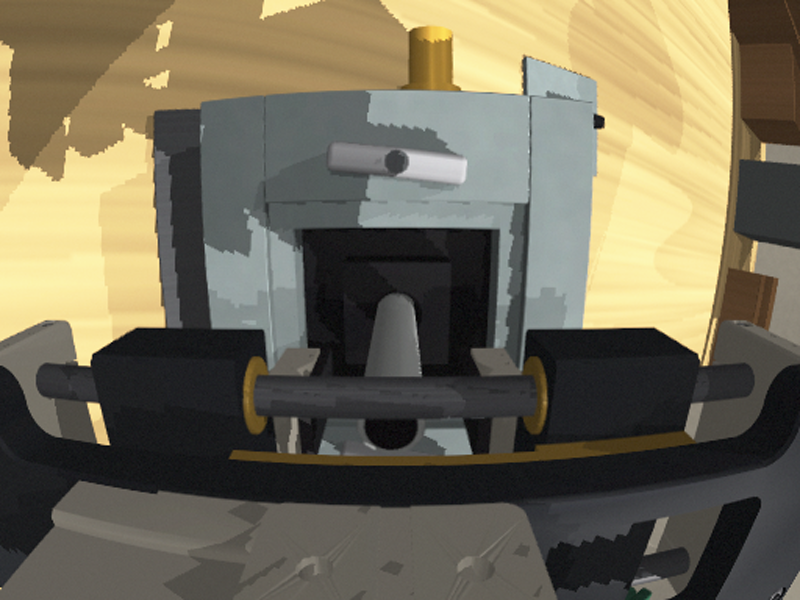

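Released; the pipe stands centred between the open fingers. Retract.

Emit:
{"api": "move_arm", "payload": {
  "deltas": [
    {"dp": [0, -15, 0], "rotation": [0, 0, 0]},
    {"dp": [0, -30, 0], "rotation": [0, 0, 0]},
    {"dp": [0, -35, 0], "rotation": [0, 0, 0]},
    {"dp": [0, -35, 0], "rotation": [0, 0, 0]},
    {"dp": [0, -35, 0], "rotation": [0, 0, 0]}
  ]
}}

```text
t: 24.25
eef_pos: [0.6078, -0.0883, 0.3008]
ee_rot: [-1.016, 0.014, 0.126]
force: [0.7, 0.2, -0.8]
width: 0.0668
```

```bash
python3 -c "
from h import *
rep();shot('w21')
for nm in ['top','side']:
    f=arm.grab_frame(nm); np.savez(nm+'9.npz',**f); cv2.imwrite(f'pics/{nm}9.png',cv2.resize(f['pixels'][:,:,::-1],(800,600),interpolation=cv2.INTER_CUBIC))"
```

```text
t 24.25 loc [  1.    0.4 199.9] depth -91.9 ang [0.3 0.1 0.9] F us,by,n [-0.3 -0.7 -0.8] M [-1.75 -0.45 -0.11] w 0.0668
[  1.    0.4 199.9] [ 0.72688844  0.21581528 -0.81510554] 0.06682997304260119
```

View pics/w21.png

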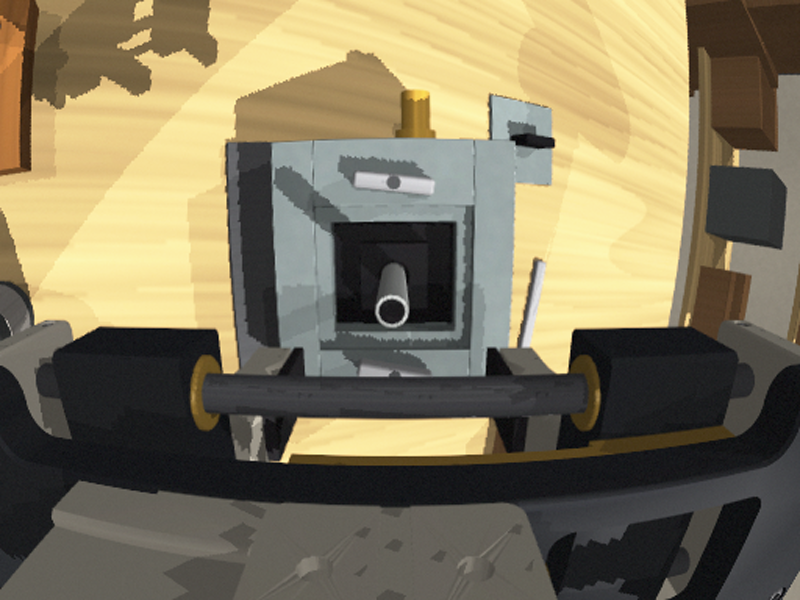

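View pics/side9.png

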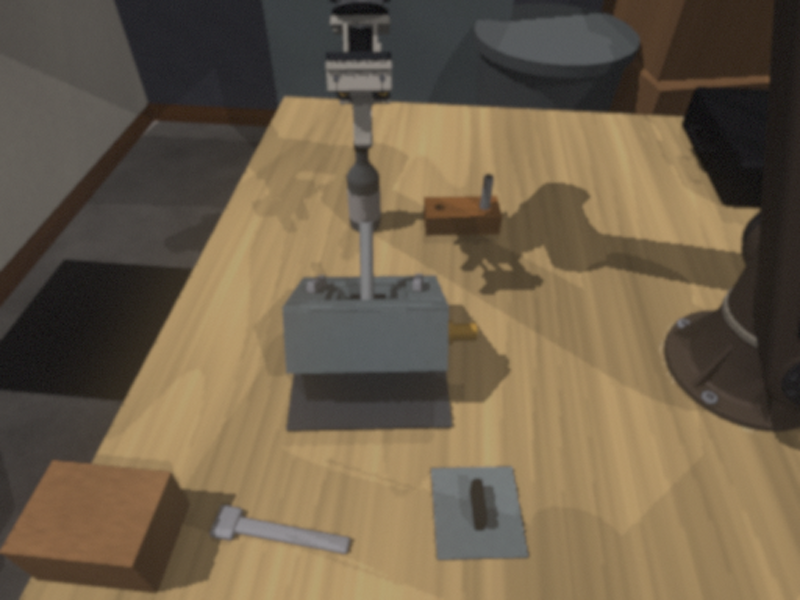

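View pics/top9.png

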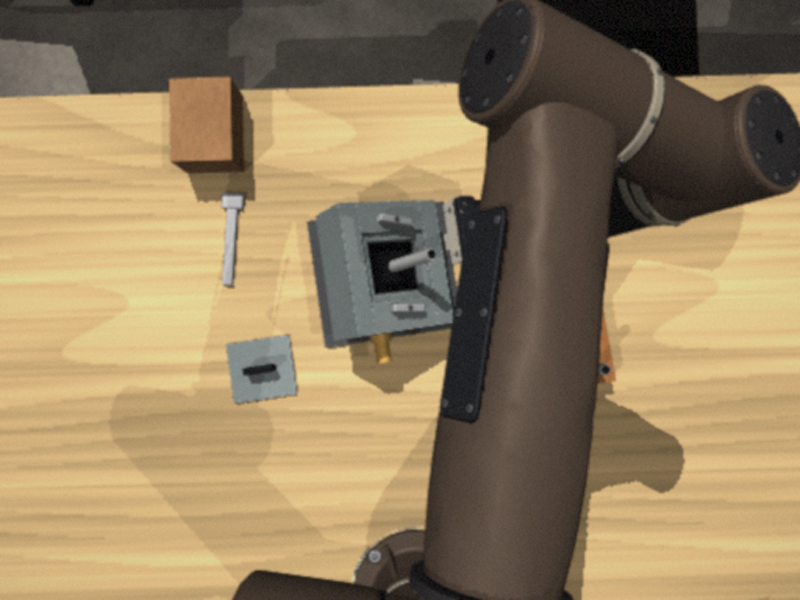

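```bash
python3 - <<'E'
from h import *
w=dict(np.load('w21.npz'));
o1,d1=wray(w,391,311)
def ray(f,u,v):
    T=f['cam_to_world']; d=T[:3,:3]@np.array([(u-f['cx'])/f['fx'],(v-f['cy'])/f['fy'],1]); return T[:3,3],d/np.linalg.norm(d)
f=dict(np.load('top9.npz'))
u,v=(431.5+.5)/1.5625-.5,(254+.5)/1.5625-.5
o2,d2=ray(f,u,v)
t=np.linalg.lstsq(np.c_[d1,-d2],o2-o1,rcond=None)[0]; p=(o1+t[0]*d1+o2+t[1]*d2)/2
print(p,loc(p),'gap',np.linalg.norm(o1+t[0]*d1-o2-t[1]*d2),'depth',165-(p-PORT)@n*1000)
for d in (44,48,50,52,56): 
    q=PORT+n*(.165-d/1000); print(d,proj(w,(w['Rm'].T@(q-w['p']))*1000))
E
```

```text
[ 0.6023879  -0.03760061  0.21360788] [-1.1 -0.2 98.9] gap 0.00026690510470536103 depth 52.64363745769188
44 [395.1 312.4]
48 [395.1 310.6]
50 [395.1 309.8]
52 [395. 309.]
56 [395.  307.3]
```

```bash
python3 -c "
from h import *
print(arm.job_done(), arm.get_state()['t'])"
```

```text
the job is handed in; nothing more can be done
the job is handed in; nothing more can be done
```

I finished the whole task at about 24 s and handed it in. The hand-in gives no verdict, so I only have my own checks.

**What I did:**
- **Buttons:** I turned the left one to about 87° and the right one to about 79°. They come clear of the panel at 66°.
- **Panel:** I lifted it out and laid it flat, handle up, at about (0.42, 0.28). Its top face measured 6 to 8 mm above the bench; the plate is 6 mm thick.
- **Long pipe:** I took it from the rack and pushed it through the seal, which resisted with about 9 N. It stopped hard at an estimated depth of 50 mm. I held it there with readings between 15 and 28 N, then let go and backed off.

**Last checks:**
- **Depth:** the pipe's plain end, measured from the top and wrist cameras, puts the tip about 52.6 mm down. That is about 2 mm more than the arm's own reading of 50 mm; both lie within the stated 44 to 56 mm.
- **Alignment:** the pipe looks in line to about 0.02 rad.
- **Other things:** the short pipe, bottle and wrench look unmoved in the final pictures, though I did not re-measure them. The gripper is touching nothing.

**Disagreements:**
- **Cameras:** the top and wrist cameras differed by about 3 mm in y. I used the wrist camera for the grasp.
- **Gripper:** it read 18 mm on the 20 mm pipe. I could not explain that, but the pipe did not visibly slip.

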